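# Key the lanes live and switch on the power pack

### The arm

A 6-joint arm with a two-finger parallel gripper is mounted at the origin on the work surface. World frame = base frame: x ahead of the robot, y to its left, z up, the work surface at z = 0. Lengths are in m, angles in degrees, forces in N, time in s.
With the tool pointing down it reaches from about 0.35 to 0.875 m from the base axis. Payload 4.2 kg.
Tool frame: the origin (TCP) lies at the very end of the fingers, on their centre line; the grasp point (between the pads) lies r.pinch_z behind it (r.pinch_z is the distance from the TCP to the grasp point, in m); y points along the fingers, z is the direction in which the jaws open and shut, and the axes are right-handed (so a half turn about y gives the same grasp; the last joint's range is limited). The gripper opens to 87 mm and grips with 3 to 60 N. Pads are 19 mm wide; open, the fingers measure 117 mm over their backs; the gripper's body (75 mm by 190 mm) begins 51 mm behind the grasp point.
Start: joints at [-59.439, 22.042, 0.453, 0, -68.411, -14.817], TCP at [0.17, -0.602, 0.223] pointing down, gripper open.
Joint ranges: [-179.83, 179.83], [-69.29, 118.12], [-61.27, 80.66], [-181.25, 117.63], [-171.15, -9.14], [-177.46, 177.46]. Speed limits (degrees/s): [159.86, 159.86, 180, 180, 180, 180].

### API

Orientations are given as a 3x3 rotation matrix whose columns are the frame's x, y, z axes.
In Python, from station import sense, capture, camera_params, r gives the robot as it stands.
- The arm moves only by the tool move_arm, never from a script. Its argument "increments" is text: rows parted by semicolons, each of 7 numbers parted by spaces: the closure, from -1 (fully open) to 1 (shut), so that 0 is half open, then the shift along the tool's x, y, z in m, then the turn, a rotation vector about the tool's x, y, z in rad. In form: hand x y z wx wy wz; .... A call has 1 to 8 rows; each row is the pose to reach, as a shift and turn from the pose commanded when the call began, along the tool's axes at that moment; what a row does not reach only later rows make up. A row lasts 1/10 s, in which the tool goes at most 50 mm and 8.59 degrees, less where a joint would pass 70% of its speed; a pose out of reach is approached as far as the arm can. A call with a gripper value outside its range is refused whole. The fingers move at their own pace and stop on an object; the grip force is fixed at half the most. Time passes only in rows, so rows that repeat a pose let the fingers close. It gives the time, the measured TCP pose, the force and the opening at its end, in the units of the state.
- sense(): the state, without advancing time (a new reading comes with each control period).
- capture(name): name is "scene" or "top" or "wrist"; returns (picture, depth): 384x512x3 uint8, red, green, blue; 384x512 float32, m along the optical axis (not along the pixel's ray), 0 where there is no reading.
- camera_params(name): a dict with "fx", "fy", "cx", "cy" (pixels), "xyz" and "orientation" of the camera in the world. Camera axes: x right, y down, z forward; pixel columns grow to the right and rows downward; lengths in m; the calibration is good to about 2 mm. The wrist camera is an equidistant fisheye: a pixel r from the principal point sees the ray r / f radians off the axis. A picture is of the moment at which its call begins: read the wrist's pose just before it. camera_params takes no time and is no camera call; for the wrist camera it gives the pose at the moment of the call.
- r.finish_job(): hands the job in, once; it reports no verdict.
The state is a dict: "time_s": time; "joints": joint angles; "joint_velocities": joint speeds; "effort": joint torques, N m; "tcp_pos": TCP position; "ee_rot": TCP orientation; "wrist_force": force on the tool from outside, world axes, zero at the start; "moment": the same for the moment, N m; "gripper_width": opening from 0.0 (shut) to 1.0 (fully open).
Only numpy, scipy, OpenCV 4.12 (cv2) and the standard library are available. Lean on these libraries where they do the work, as an engineer would, in place of code of your own. Each camera call takes 0.05 s, during which the arm holds its last target.

### The job

Get the power pack ready for racing. Pick the toppled ammeter up and stand it upright in the middle of its cork pad, and put every lane key that is there into a free socket on the pack - press and turn it till it drops fully home - then turn it clockwise to its stop, so that its grip bar lies along the length of the pack. Only when all that is done, throw the toggle on the pack fully over to on, away from the robot; leave the keys in, and do not disturb the track pieces and the clip bin.

Things in the scene. Friction and masses are not known exactly. Their poses are not given: they have to be found in the camera images.
- key_1: a lane key standing on its foot, maybe absent: oblong steel foot 44 (x) x 30 (y) x 26 mm tall, on it a round black flange 60 mm across, 6 mm thick, on that an upright flat black grip bar 50 (x) x 16 (y) x 36 mm tall; 68 mm tall in all, 0.25 kg. Origin: centre of the foot's underside, z up. Keys are alike: any key fits any socket, either way round
- key_2: a lane key standing on its foot, maybe absent: oblong steel foot 44 (x) x 30 (y) x 26 mm tall, on it a round black flange 60 mm across, 6 mm thick, on that an upright flat black grip bar 50 (x) x 16 (y) x 36 mm tall; 68 mm tall in all, 0.25 kg. Origin: centre of the foot's underside, z up. Keys are alike: any key fits any socket, either way round
- key_3: a lane key standing on its foot, maybe absent: oblong steel foot 44 (x) x 30 (y) x 26 mm tall, on it a round black flange 60 mm across, 6 mm thick, on that an upright flat black grip bar 50 (x) x 16 (y) x 36 mm tall; 68 mm tall in all, 0.25 kg. Origin: centre of the foot's underside, z up. Keys are alike: any key fits any socket, either way round
- socket_1 (a point): socket 1 of three alike: mid-mouth (top face) of a steel block 72 x 58 x 28 mm that turns stiffly (0.25 N m) on the vertical axis here; the mouth is 68 mm above the table. It has an oblong pocket 48 x 34 mm, 28 mm deep, mouth bevelled 3 mm. This point is fixed to the pack, its axes are the pack's and do not turn. A seated key's flange rests on the block, its foot 42 mm above the table
- socket_2 (a point): socket 2, like socket 1. Each pocket's long axis can turn from 0 deg (along the pack's x) to 90 deg clockwise seen from above (along the pack's y), with stops at both ends. At the start it stands at an unreported angle 11 to 43 deg clockwise from the pack's x: see it in an image, or press a key lightly on it (5 to 10 N) and turn the key until it drops in
- socket_3 (a point): socket 3, like sockets 1 and 2: mid-mouth of its block, fixed to the pack. Once a key has dropped in, the block turns with it
- pack: the fixed aluminium power pack, 110 (x) x 440 (y) x 40 mm tall, origin at the centre of its underside. On its top, along its y: socket_1 at +165 mm, socket_2 at +55, socket_3 at -55, the toggle at -165 mm
- toggle (a joint): the power toggle, a steel lever on a small block on the pack: 0 = off, leaning 0.5 rad towards the pack's -x (the robot); 1.0 rad = on, leaning 0.5 rad towards the pack's +x. It swings about the pack's y axis and stays where it is left
- toggle_tip (a point): the free end of the toggle lever, about 75 mm from its pivot
- ammeter: brown bakelite ammeter, a block 60 deep (x) x 56 wide (y) x 90 mm tall (z, up when standing), round glass dial on its -x face, about 0.45 kg, heavy foot (centre of mass about 28 mm above its underside: it falls upright by itself once tipped over 50 deg from lying). Origin: centre of its underside. It starts toppled on its back: dial up, z axis level
- pad: fixed cork pad, 130 x 130 x 4 mm, flat on the table; origin at the centre of its underside
- crossover_1: bystander: loose chrome lane-change track piece lying flat, 170 (x) x 80 (y) x 10 mm, origin at the centre of its underside
- crossover_2: bystander: second lane-change track piece, same size
- clip_bin: bystander: red plastic open bin, 130 (x) x 170 (y) x 70 mm tall, origin at the centre of its underside

How it is judged (in metres and radians):
On the way, in this order (a step that is already met when the one before it is completed fails the run):
1. the ammeter stands on its pad and every key present is home in a socket and turned to the stop (angle between ammeter's own z axis and vertical below 0.08 rad and horizontal distance between ammeter and pad below 0.04 m and height (world z) of ammeter below 0.012 m and linear speed of ammeter below 0.02 m/s and (horizontal distance between key_1 and socket_1 below 0.006 m or horizontal distance between key_1 and socket_2 below 0.006 m or horizontal distance between key_1 and socket_3 below 0.006 m) and z of key_1 in the frame of pack between 0.03 and 0.048 m and angle between each of key_1, key_2, key_3's own z axis and vertical below 0.1 rad and angle between the x axis of each of key_1, key_2, key_3 and the y axis of pack, either way round below 0.16 rad and (horizontal distance between key_2 and socket_1 below 0.006 m or horizontal distance between key_2 and socket_2 below 0.006 m or horizontal distance between key_2 and socket_3 below 0.006 m) and z of key_2 in the frame of pack between 0.03 and 0.048 m and (horizontal distance between key_3 and socket_1 below 0.006 m or horizontal distance between key_3 and socket_2 below 0.006 m or horizontal distance between key_3 and socket_3 below 0.006 m) and z of key_3 in the frame of pack between 0.03 and 0.048 m), for 0.2 s.
2. the toggle is thrown on (value of joint toggle above 0.8 rad), for 0.2 s.
At the end, for the whole second after the job is handed in: The ammeter stands upright (within 5 deg) and still on the pad, within 40 mm of its centre; every key present is within 6 mm of a socket's axis, fully down (foot less than 48 mm above the pack's underside) and its bar within 9 deg of the pack's y axis; the toggle is past 0.8 rad (all of step 1 and value of joint toggle above 0.8 rad); the robot touches nothing.
It fails at once if a bystander is shifted by more than 25 mm (distance of any of crossover_1, crossover_2, clip_bin from where it was at the start of the episode above 0.025 m).
Of key_1, key_2, key_3 only 2 to 3 are there at a start; the rules pass over those that are not, and their reading is None.
At some moment in a run one of ammeter, key_1, key_2, key_3 may be knocked a few centimetres aside while the robot is not near it.
It also fails if it takes over 208 s, if anything falls off the work surface, if the arm or the gripper's body presses on something with over 40 N, if the wrist force passes 120 N, or if a joint passes its speed limit or range.

## Working session

There is one attempt and no reset: what is moved stays moved. The work goes in short steps, Python scripts to look and compute and a tool call to move; the robot and the scene stay as the last step left them, time stands still between calls to the robot, and variables do not carry over. Pictures are saved under pics/ and viewed, and the job is handed in when it is done.

Besides the shell and the picture viewer there is one more tool, called after "Call:" by a JSON object that holds its "fn" and its "kwargs". move_arm: Moves the arm, as the interface text tells. Its arguments: {"type":"object","properties":{"increments":{"type":"string"}},"required":["increments"]}

```bash
ls -la; mkdir -p pics; cat > h.py <<'E'
import numpy as np, cv2
from station import sense, capture, camera_params, r
def snap(n,f):
    p=camera_params(n); im,d=capture(n)
    cv2.imwrite('pics/'+f+'.png',im[:,:,::-1]); np.savez('pics/'+f+'.npz',im=im,d=d,**{k:np.array(v) for k,v in p.items()})
    return im,d,p
def ld(f):
    z=np.load('pics/'+f+'.npz'); return z['im'],z['d'],{k:z[k] for k in z.files}
def pts(d,p):
    v,u=np.mgrid[:d.shape[0],:d.shape[1]]
    c=np.stack([(u-p['cx'])/p['fx']*d,(v-p['cy'])/p['fy']*d,d],-1)
    return c@np.array(p['orientation']).T+np.array(p['xyz'])
E
python3 - <<'E'
from h import *
print(sense(), r.pinch_z)
for n in ['scene','top','wrist']:
    im,d,p=snap(n,n+'0'); print(n,p,d.min(),d.max())
E
```

```text
total 12
drwxr-xr-x  3 agent agent 4096 Dec  7 02:26 .
drwxr-xr-x 23 root  root  4096 Dec  7 02:26 ..
drwxr-xr-x  2 agent agent 4096 Dec  7 02:26 pics
{'time_s': 0.0, 'joints': array([-5.94390067e+01,  2.20908289e+01,  3.78891025e-01, -3.05645396e-02,
       -6.84112931e+01, -1.48173769e+01]), 'joint_velocities': array([ 0.03622711, -0.02826362,  0.0427901 ,  0.04908814,  0.00795093,
        0.04059427]), 'effort': array([-3.03567240e-04, -3.90664065e+01,  1.87412578e+01,  4.21984926e+00,
        1.12335183e-02, -1.81397372e-04]), 'tcp_pos': array([ 0.16944801, -0.60095286,  0.22144875]), 'ee_rot': array([[ 9.62538832e-01, -6.66427495e-04, -2.71143048e-01],
       [ 2.71143858e-01,  2.10418224e-03,  9.62536535e-01],
       [-7.09264253e-05, -9.99997564e-01,  2.20605484e-03]]), 'wrist_force': array([-0.23829728, -0.0921711 ,  0.22484527]), 'moment': array([ 0.04868929, -0.04109432,  0.07958785]), 'gripper_width': 0.9997920446688325} 0.0187
scene {'fx': 405.54123231085725, 'fy': 405.54123231085725, 'cx': 252.44851795157928, 'cy': 185.36273710487401, 'xyz': array([ 1.35352862, -0.306241
[... 239 characters left out ...]
9081665755, 'cx': 249.085702431289, 'cy': 187.74221171029905, 'xyz': array([ 0.40243614, -0.04127772,  1.6103222 ]), 'orientation': array([[ 2.15414914e-03, -9.92570989e-01,  1.21647817e-01],
       [-9.99997679e-01, -2.13387399e-03,  2.96945147e-04],
       [-3.51580248e-05, -1.21648175e-01, -9.92573282e-01]])} 0.0 1.773236
wrist {'fx': 297.3186396354542, 'fy': 297.3186396354542, 'cx': 261.13145123683057, 'cy': 189.4852115165689, 'xyz': array([ 0.09534248, -0.62215987,  0.38418382]), 'orientation': array([[-2.70147446e-01,  9.23410076e-01,  2.72642969e-01],
       [ 9.62818505e-01,  2.58813554e-01,  7.74342959e-02],
       [ 9.39913144e-04,  2.83424373e-01, -9.58994130e-01]])} 0.0 1.2788262
```

View pics/top0.png

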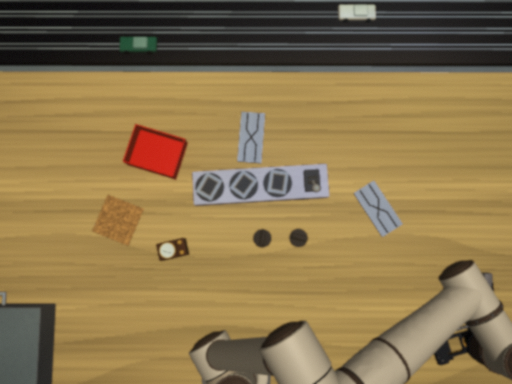

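View pics/scene0.png

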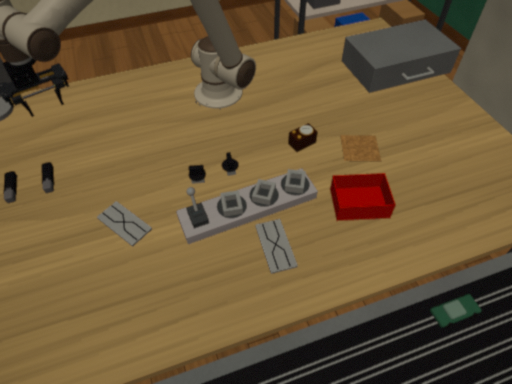

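View pics/wrist0.png

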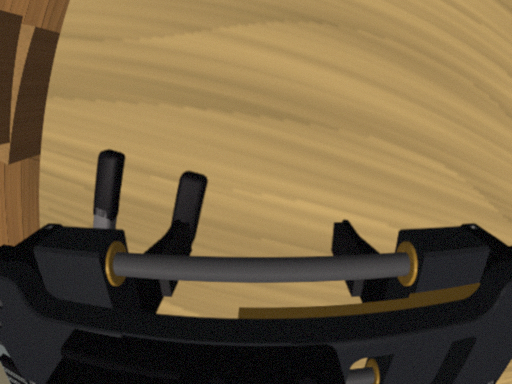

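The top view shows the pack around (260,184) with sockets at (209,186), (243,184) and (277,182), and the toggle at (313,180). Two keys are at (262,238) and (299,238). The toppled ammeter is at (172,249) with its dial towards the upper left, the pad is at (118,219), the bin at (155,152) and the crossovers at (251,138) and (378,208). I'll measure from depth next.

```bash
python3 - <<'E'
from h import *
im,d,p=ld('top0'); P=pts(d,p)
for n,(u0,u1,v0,v1) in dict(t=(150,345,120,270),).items():
    c=im[v0:v1,u0:u1]; cv2.imwrite('pics/topcrop.png',cv2.resize(c[:,:,::-1],None,fx=4,fy=4,interpolation=cv2.INTER_CUBIC))
im2,d2,p2=ld('scene0'); P2=pts(d2,p2)
cv2.imwrite('pics/scenecrop.png',cv2.resize(im2[110:260,170:400][:,:,::-1],None,fx=3.4,fy=3.4,interpolation=cv2.INTER_CUBIC))
# height map clusters
for nm,PP,dd,imm in(('top',P,d,im),('scene',P2,d2,im2)):
    m=(dd>0)&(PP[...,2]>0.006)&(PP[...,2]<0.14)&(PP[...,0]>0.25)&(PP[...,0]<0.9)&(abs(PP[...,1])<.62)
    n,l,st,c=cv2.connectedComponentsWithStats(m.astype(np.uint8))
    print(nm, 'table z',np.median(PP[...,2][(PP[...,0]>.3)&(PP[...,0]<.5)&(abs(PP[...,1])<.2)]))
    for i in range(1,n):
        if st[i,4]>25:
            q=PP[l==i]; zt=np.percentile(q[:,2],97)
            t=q[q[:,2]>zt-.012]
            print(c[i].round(),st[i,4],'mean',q.mean(0).round(3),'topz',zt.round(3),'topmean',t.mean(0).round(4),'ext',(np.percentile(t,98,0)-np.percentile(t,2,0)).round(3),imm[l==i].mean(0).round())
E
```

```text
top table z 0.0005186630527239666
[251. 137.] 1044 mean [ 0.77  -0.047  0.011] topz 0.017 topmean [ 0.7697 -0.0474  0.0108] ext [0.164 0.08  0.011] [140. 144. 149.]
[154. 150.] 936 mean [0.719 0.268 0.041] topz 0.073 topmean [0.7156 0.2662 0.0683] ext [0.163 0.19  0.013] [139.  44.  26.]
[156. 155.] 66 mean [0.709 0.269 0.008] topz 0.012 topmean [0.7085 0.2689 0.0082] ext [0.06  0.054 0.006] [204.  39.  25.]
[260. 184.] 4657 mean [ 0.606 -0.077  0.047] topz 0.073 topmean [ 0.6085 -0.0835  0.0707] ext [0.084 0.378 0.075] [131. 131. 136.]
[378. 208.] 1086 mean [ 0.532 -0.464  0.011] topz 0.017 topmean [ 0.532  -0.4636  0.011 ] ext [0.157 0.128 0.011] [139. 143. 149.]
[120. 204.] 26 mean [0.543 0.382 0.008] topz 0.013 topmean [0.5426 0.3823 0.0082] ext [0.025 0.026 0.008] [157. 112.  58.]
[262. 238.] 273 mean [ 0.435 -0.083  0.041] topz 0.072 topmean [ 0.4347 -0.0833  0.0676] ext [0.047 0.016 0.013] [72. 62. 46.]
[298. 237.] 271 mean [ 0.436 -0.198  0.042] topz 0.071 topmean [ 0.4367 -0.1992  0.0667] ext [0.021 0.047 0.014] [71. 61. 46.]
[172. 249.] 555 mean [0.399 0.2   0.058] topz 0.0
[... 304 characters left out ...]
 -0.0848  0.0661] ext [0.05  0.018 0.011] [35. 30. 24.]
[197. 173.] 269 mean [ 0.446 -0.201  0.044] topz 0.069 topmean [ 0.4391 -0.2005  0.0657] ext [0.021 0.047 0.013] [31. 26. 21.]
[244. 204.] 4777 mean [ 0.625 -0.092  0.046] topz 0.072 topmean [ 0.6106 -0.1044  0.0714] ext [0.086 0.377 0.075] [100.  95.  89.]
[362. 196.] 1836 mean [0.718 0.266 0.042] topz 0.071 topmean [0.7173 0.2641 0.0664] ext [0.164 0.189 0.014] [101.   9.   3.]
[124. 223.] 1120 mean [ 0.537 -0.463  0.01 ] topz 0.014 topmean [ 0.537  -0.4632  0.0101] ext [0.157 0.128 0.008] [110. 108.  99.]
[276. 246.] 1320 mean [ 0.776 -0.049  0.01 ] topz 0.014 topmean [ 0.7755 -0.0489  0.0103] ext [0.164 0.081 0.008] [111. 109. 100.]
```

```bash
sleep 1
```

```text
(no output)
```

View pics/topcrop.png

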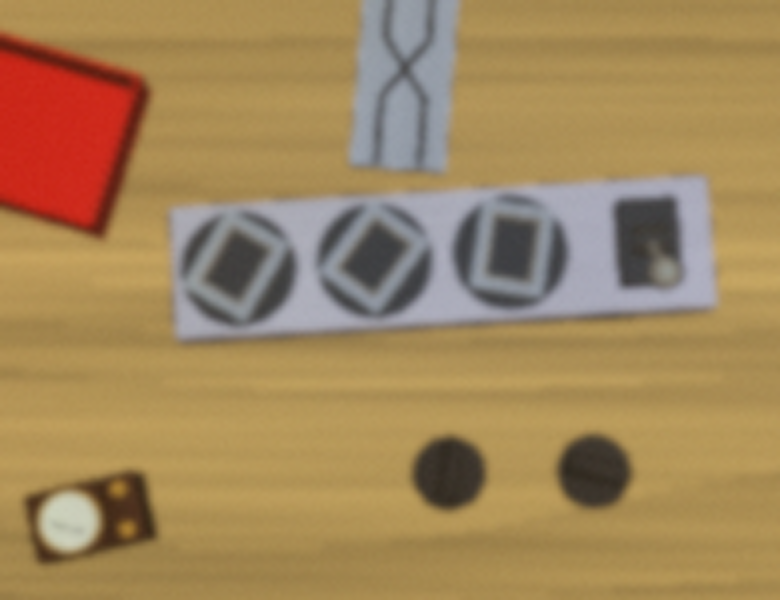

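View pics/scenecrop.png

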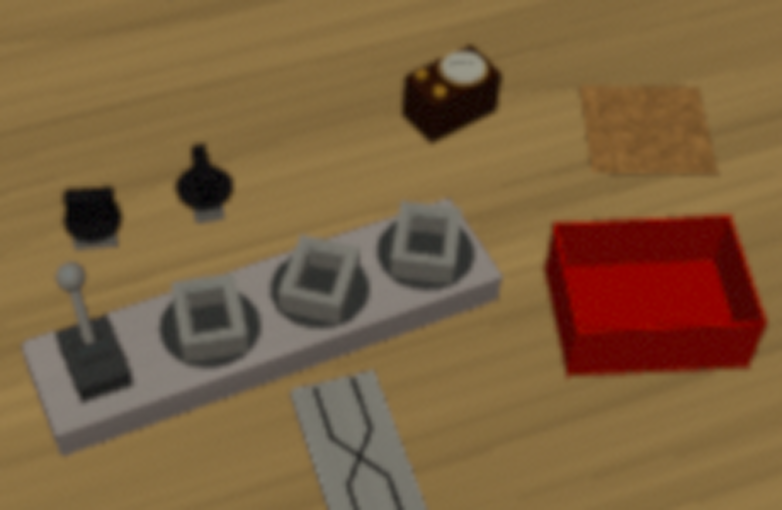

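Here are the enlarged details: the socket pockets are oblong at visibly different angles, key A (left) has its bar along x, key B (right) has its bar along y, and the toggle leans towards the robot. Next I'll fit the pack, pad, ammeter and sockets.

```bash
cat > pk.py <<'E'
from h import *
def rect(q):
    (cx,cy),(w,h),a=cv2.minAreaRect((q[:,:2]*1000).astype(np.float32))
    return np.round([cx,cy,w,h,a],1)
def homog(im,p,z,pts_uv):
    # ray to plane z
    uv=np.atleast_2d(pts_uv).astype(float)
    c=np.stack([(uv[:,0]-p['cx'])/p['fx'],(uv[:,1]-p['cy'])/p['fy'],np.ones(len(uv))],-1)@np.array(p['orientation']).T
    o=np.array(p['xyz']); return o+c*((z-o[2])/c[:,2:3])
E
python3 - <<'E'
from pk import *
for f in('top0','scene0'):
    im,d,p=ld(f);P=pts(d,p)
    hsv=cv2.cvtColor(im,cv2.COLOR_RGB2HSV)
    box=(P[...,0]>.5)&(P[...,0]<.72)&(P[...,1]>-.33)&(P[...,1]<.17)
    m=box&(P[...,2]>.034)&(P[...,2]<.047)
    m=cv2.morphologyEx(m.astype(np.uint8),cv2.MORPH_OPEN,np.ones((2,2)))>0
    # plane-based colour: pack light
    print(f,'pack',rect(P[m]), np.median(P[m][:,2]))
    # colour-contour on plane z=.04
    g=(hsv[...,1]<50)&(hsv[...,2]>90)
    u=(np.argwhere(g&box&(P[...,2]>.03))[:,::-1])
    # ammeter
    b=(P[...,0]>.3)&(P[...,0]<.5)&(P[...,1]>.1)&(P[...,1]<.29)
    print(' amm',rect(P[b&(P[...,2]>.05)]))
    for y in(-.083,-.2):
        b=(abs(P[...,0]-.436)<.06)&(abs(P[...,1]-y)<.05)
        print(' key bar',rect(P[b&(P[...,2]>.055)]),'all',P[b&(P[...,2]>.022)&(P[...,2]<.045)].mean(0))
    # pad: by colour in HSV
    b=(P[...,0]>.4)&(P[...,0]<.66)&(P[...,1]>.25)&(P[...,1]<.5)
    print(' pad hsv',np.median(hsv[b&(P[...,2]<.02)],0))
im,d,p=ld('top0');h=cv2.cvtColor(im,cv2.COLOR_RGB2HSV)
print(h[219,112:124:3],h[219,60:70:3],im[219,118],im[219,65])
E
```

```text
top0 pack [534.  -89.5 255.6 446.9   4.1] 0.040110184998042864
 amm [398.9 202.8  55.8  91.7  12.9]
 key bar [423.6 -76.   34.1  73.9  56.1] all [ 0.43501678 -0.08311101  0.031272  ]
 key bar [ 436.3 -199.7   49.8   16.    76.1] all [ 0.43629588 -0.1980579   0.03129393]
 pad hsv [ 20. 135. 171.]
scene0 pack [951.8 -71.5 460.4 808.8  89.4] 0.04022626988556077
 amm [400.1 201.2  59.1  93.6  13.8]
 key bar [435.1 -84.1  15.9  52.6  84.2] all [ 0.44142995 -0.08570383  0.03244244]
 key bar [ 435.9 -200.1   49.9   20.5   78.1] all [ 0.4495939  -0.20260874  0.03354752]
 pad hsv [ 19. 134. 134.]
[[ 16 161 150]
 [ 17 161 150]
 [ 16 163 149]
 [ 17 162 154]] [[ 20 135 172]
 [ 20 134 173]
 [ 20 132 174]
 [ 20 134 173]] [149 106  54] [174 143  83]
```

```bash
cat >> h.py <<'E'
from scipy.spatial.transform import Rotation as Ro
def Rd(a):
    a=np.radians(a); return np.array([[np.sin(a),0,np.cos(a)],[-np.cos(a),0,np.sin(a)],[0,-1,0]])
def inc(pos,R=None,s=None):
    s=s or sense(); R0=s['ee_rot']; R=R0 if R is None else R
    t=R0.T@(np.array(pos)-s['tcp_pos']); w=Ro.from_matrix(R0.T@R).as_rotvec()
    print('inc %.4f %.4f %.4f  %.4f %.4f %.4f'%(*t,*w),' |t| %.3f rot %.1f deg'%(np.linalg.norm(t),np.degrees(np.linalg.norm(w))))
def st():
    s=sense(); a=np.degrees(np.arctan2(s['ee_rot'][1,2],s['ee_rot'][0,2]))
    print('t %.2f'%s['time_s'],'tcp',s['tcp_pos'].round(4),'a %.1f'%a,'down',s['ee_rot'][:,1].round(3),'F',s['wrist_force'].round(1),'M',s['moment'].round(2),'g %.3f'%s['gripper_width'],'j',s['joints'].round(1))
    return s
E
python3 -c "
from h import *
st();inc([.66,-.1,.34],Rd(90))"
```

```text
t 0.15 tcp [ 0.1695 -0.6011  0.2217] a 105.7 down [-0.001  0.002 -1.   ] F [-0.4 -0.5  0.1] M [ 0.05 -0.01 -0.04] g 1.000 j [-59.4  22.1   0.4  -0.  -68.4 -14.8]
inc 0.6080 -0.1178 0.3495  -0.0016 0.2747 -0.0003  |t| 0.711 rot 15.7 deg
```

Call:
{"fn": "move_arm", "kwargs": {"increments": "-1 0.3 -0.118 0.17 0 0.137 0;-1 0.3 -0.118 0.17 0 0.137 0;-1 0.3 -0.118 0.17 0 0.137 0;-1 0.3 -0.118 0.17 0 0.137 0;-1 0.3 -0.118 0.17 0 0.137 0;-1 0.3 -0.118 0.17 0 0.137 0;-1 0.3 -0.118 0.17 0 0.137 0;-1 0.3 -0.118 0.17 0 0.137 0"}}

```text
time_s: 0.95
tcp_pos: [0.4151, -0.3541, 0.3423]
ee_rot: [[0.99, 0.003, -0.142], [0.142, -0.001, 0.99], [0.003, -1.0, -0.002]]
wrist_force: [-0.1, 0.0, -0.1]
gripper_width: 0.998
```

```bash
python3 -c "
from h import *
st();inc([.66,-.1,.34],Rd(90))"
```

```text
t 0.95 tcp [ 0.4151 -0.3541  0.3423] a 98.1 down [ 0.003 -0.001 -1.   ] F [-0.1  0.  -0.1] M [-0.06 -0.03 -0.02] g 0.998 j [-23.4  10.6   1.5  -0.  -80.7 -58.4]
inc 0.2785 0.0027 0.2169  0.0015 0.1421 0.0030  |t| 0.353 rot 8.1 deg
```

Call:
{"fn": "move_arm", "kwargs": {"increments": "-1 0.279 0 0.217 0 0.142 0;-1 0.279 0 0.217 0 0.142 0;-1 0.279 0 0.217 0 0.142 0;-1 0.279 0 0.217 0 0.142 0;-1 0.279 0 0.217 0 0.142 0;-1 0.279 0 0.217 0 0.142 0;-1 0.279 0 0.217 0 0.142 0;-1 0.279 0 0.217 0 0.142 0"}}

```text
time_s: 1.75
tcp_pos: [0.6614, -0.0994, 0.3372]
ee_rot: [[1.0, -0.003, -0.0], [0.0, 0.001, 1.0], [-0.003, -1.0, 0.001]]
wrist_force: [0.1, -0.9, -1.0]
gripper_width: 0.999
```

```bash
python3 -c "
from h import *
st();snap('wrist','w1');snap('top','top1');snap('scene','scene1')"
```

```text
t 1.75 tcp [ 0.6614 -0.0994  0.3372] a 90.0 down [-0.003  0.001 -1.   ] F [ 0.1 -0.9 -1. ] M [-0.06  0.03 -0.02] g 0.999 j [  5.2  24.   19.6  -0.1 -85.7 -95.2]
```

View pics/w1.png

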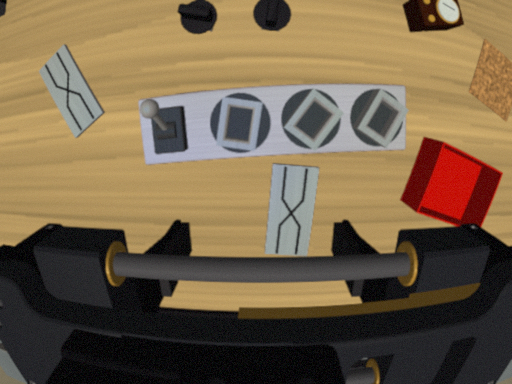

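View pics/top1.png

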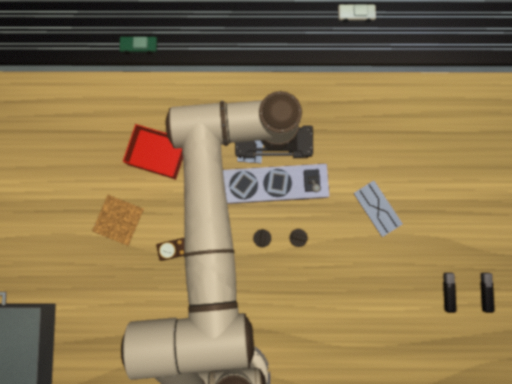

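View pics/scene1.png

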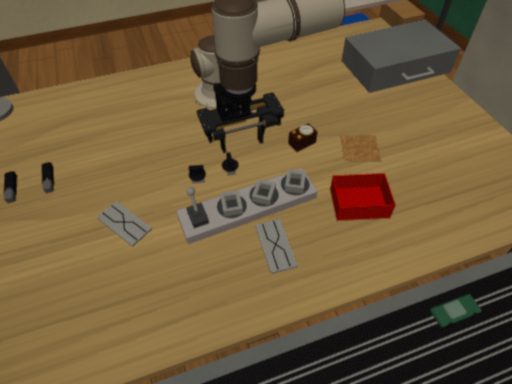

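Only two keys are present: nothing new appears where the arm had been, only two tool handles far off at the edge. In the wrist view the sockets are at (380,118), (312,118) and (240,122), and the toggle knob is at (150,108). I'll rectify each camera onto the mouth plane for accurate socket poses.

```bash
cat >> h.py <<'E'
def proj(p,X,fish):
    c=(np.asarray(X)-np.array(p['xyz']))@np.array(p['orientation'])
    if fish:
        rr=np.hypot(c[...,0],c[...,1]); th=np.arctan2(rr,c[...,2]); k=th/np.maximum(rr,1e-9)
        return np.stack([p['cx']+p['fx']*k*c[...,0],p['cy']+p['fy']*k*c[...,1]],-1)
    return np.stack([p['cx']+p['fx']*c[...,0]/c[...,2],p['cy']+p['fy']*c[...,1]/c[...,2]],-1)
def ortho(f,x0,x1,y0,y1,z,s=0.0005):
    """rows: x decreasing downward; cols: y decreasing to right"""
    im,d,p=ld(f); xs=np.arange(x1,x0,-s); ys=np.arange(y1,y0,-s)
    X=np.stack([np.repeat(xs[:,None],len(ys),1),np.repeat(ys[None],len(xs),0),np.full((len(xs),len(ys)),z)],-1)
    uv=proj(p,X,f.startswith('w')).astype(np.float32)
    return cv2.remap(im,uv[...,0],uv[...,1],cv2.INTER_CUBIC)
E
python3 - <<'E'
from h import *
rows=[]
for f in('top0','scene1','w1'):
    o=ortho(f,.545,.675,-.31,.145,.068,.0006)[:,:,::-1].copy()
    cv2.putText(o,f,(5,12),0,.4,(0,0,255),1); rows.append(o)
cv2.imwrite('pics/orth.png',np.vstack(rows)); print(np.vstack(rows).shape)
E
```

```text
(651, 759, 3)
```

View pics/orth.png

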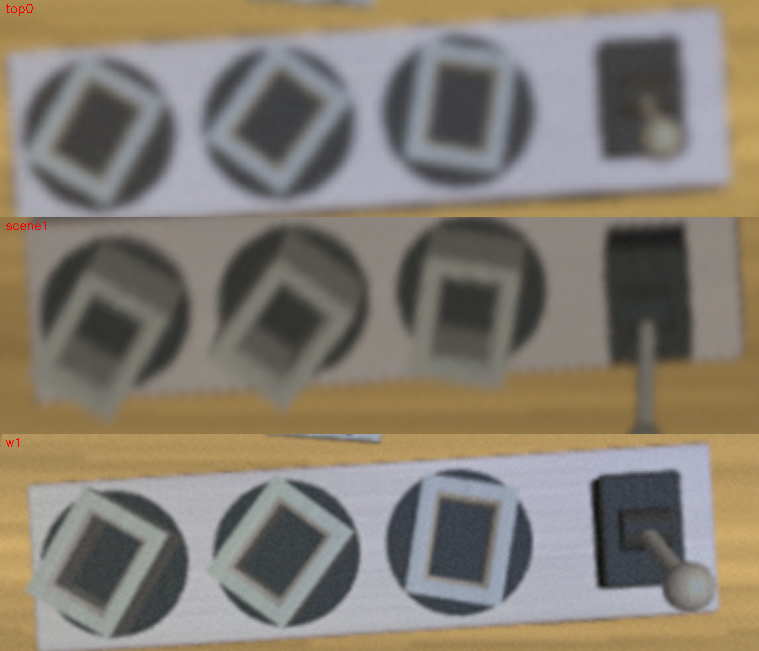

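```bash
cat > fit.py <<'E'
from h import *
from scipy.optimize import minimize
def grid(w,h,n=1.0):
    x,y=np.meshgrid(np.arange(-w/2,w/2+.1,n),np.arange(-h/2,h/2+.1,n)); return np.stack([x.ravel(),y.ravel()],-1)/1000
G=grid(72,58,1.0); a=np.abs(G)*1000
ring=G[((a[:,0]>29)|(a[:,1]>22))&(a[:,0]<34.5)&(a[:,1]<27.5)]
inn=G[(a[:,0]<24)&(a[:,1]<17)]
# signed edge: pixels just in/out of mouth edges at ±(27,20)
def samp(g,p,fish,L,c,th,z):
    R=np.array([[np.cos(th),-np.sin(th)],[np.sin(th),np.cos(th)]])
    X=np.c_[L@R.T+c,np.full(len(L),z)]
    uv=proj(p,X,fish).astype(np.float32)
    return cv2.remap(g,uv[None,:,0],uv[None,:,1],cv2.INTER_LINEAR)[0]
def fitsock(f,c0,th0,z=.068):
    im,d,p=ld(f); g=cv2.GaussianBlur(cv2.cvtColor(im,cv2.COLOR_RGB2GRAY).astype(np.float32),(0,0),.7); fish=f.startswith('w')
    def cost(v):
        rr=samp(g,p,fish,ring,c0+v[:2]/1000,np.radians(v[2]),z); ii=samp(g,p,fish,inn,c0+v[:2]/1000,np.radians(v[2]),z)
        return -(rr.mean()-ii.mean())+ .7*rr.std()
    best=min((minimize(cost,[dx,dy,th0+dt],method='Nelder-Mead',options=dict(initial_simplex=np.array([[dx,dy,th0+dt],[dx+3,dy,th0+dt],[dx,dy+3,th0+dt],[dx,dy,th0+dt+6]]))) for dx in(-4,4) for dy in(-4,4) for dt in(-8,8)),key=lambda o:o.fun)
    return np.r_[(c0*1000+best.x[:2]),best.x[2],best.fun].round(1)
if __name__=='__main__':
    for f in('top0','w1'):
        for nm,c0,th0 in(('s1',(.600,.087),-30),('s2',(.604,-.024),-35),('s3',(.609,-.134),-5)):
            print(f,nm,fitsock(f,np.array(c0),th0))
E
python3 fit.py
```

```text
top0 s1 [598.   87.8 -29.7 -57. ]
top0 s2 [605.  -22.1 -36.4 -57.5]
top0 s3 [ 612.2 -131.6   -8.9  -57.6]
w1 s1 [597.9  87.3 -29.7 -80.7]
w1 s2 [604.7 -22.6 -36.1 -86.6]
w1 s3 [ 611.6 -132.3   -8.9  -89.2]
```

Both views agree to within 1 mm: s1 is at (598, 87.6) mm with its pocket at −29.7°, s2 at (605, −22.4) at −36.2°, and s3 at (612, −132) at −8.9°. Pack yaw is about +3.6°. I'll put the keys in s1 and s2, well away from the toggle, starting with key A.

```bash
python3 -c "
from h import *
st();inc([.435,-.0835,.20],Rd(150));"
```

```text
t 1.90 tcp [ 0.6586 -0.1034  0.3395] a 89.8 down [-0.002 -0.    -1.   ] F [-1.  -1.  -0.9] M [-0.06  0.02  0.02] g 1.001 j [  5.   23.7  19.4   0.  -85.8 -95.2]
inc -0.2233 0.1400 0.0190  -0.0009 -1.0511 -0.0021  |t| 0.264 rot 60.2 deg
```

Call:
{"fn": "move_arm", "kwargs": {"increments": "-1 -0.223 0.14 0.019 0 -1.05 0;-1 -0.223 0.14 0.019 0 -1.05 0;-1 -0.223 0.14 0.019 0 -1.05 0;-1 -0.223 0.14 0.019 0 -1.05 0;-1 -0.223 0.14 0.019 0 -1.05 0;-1 -0.223 0.14 0.019 0 -1.05 0;-1 -0.223 0.14 0.019 0 -1.05 0;-1 -0.223 0.14 0.019 0 -1.05 0"}}

```text
time_s: 2.7
tcp_pos: [0.4345, -0.0846, 0.2013]
ee_rot: [[0.503, 0.001, -0.864], [0.864, -0.0, 0.503], [0.001, -1.0, -0.001]]
wrist_force: [0.7, 0.4, 0.3]
gripper_width: 0.997
```

Call:
{"fn": "move_arm", "kwargs": {"increments": "-1 0 0 0 0 -1 0;-1 0 0 0 0 -1 0;-1 0 0 0 0 -1 0;-1 0 0 0 0 -1 0;-1 0 0 0 0 -1 0;-1 0 0 0 0 -1 0;-1 0 0 0 0 -1 0;-1 0 0 0 0 -1 0"}}

```text
time_s: 3.5
tcp_pos: [0.4359, -0.0841, 0.2011]
ee_rot: [[-0.453, 0.001, -0.891], [0.891, 0.0, -0.453], [-0.0, -1.0, -0.001]]
wrist_force: [-0.6, -0.1, 0.4]
gripper_width: 0.998
```

```bash
python3 -c "
from h import *
st();inc([.435,-.0835,.20],Rd(-95.8));"
```

```text
t 3.50 tcp [ 0.4359 -0.0841  0.2011] a -153.0 down [ 0.001  0.    -1.   ] F [-0.6 -0.1  0.4] M [-0.05  0.1   0.03] g 0.998 j [ 10.2   5.2 -25.5   0.  -59.2  16.8]
inc 0.0009 0.0011 0.0005  0.0007 -0.9991 -0.0009  |t| 0.001 rot 57.2 deg
```

Call:
{"fn": "move_arm", "kwargs": {"increments": "-1 0 0 0 0 -1 0;-1 0 0 0 0 -1 0;-1 0 0 0 0 -1 0;-1 0 0 0 0 -1 0;-1 0 0 0 0 -1 0;-1 0 0 0 0 -1 0;-1 0 0 0 0 -1 0"}}

```text
time_s: 4.2
tcp_pos: [0.4358, -0.0838, 0.2009]
ee_rot: [[-0.995, 0.001, -0.097], [0.097, 0.0, -0.995], [-0.001, -1.0, -0.0]]
wrist_force: [0.7, 0.5, -0.9]
gripper_width: 0.996
```

```bash
python3 - <<'E'
from h import *
st();snap('wrist','w2')
E
```

```text
t 4.20 tcp [ 0.4358 -0.0838  0.2009] a -95.5 down [ 0.001  0.    -1.   ] F [ 0.7  0.5 -0.9] M [-0.09  0.15  0.02] g 0.996 j [ 10.2   5.2 -25.6   0.  -59.2  74.2]
```

View pics/w2.png

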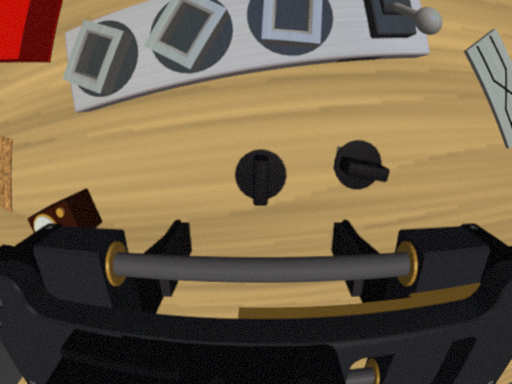

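Key A is at (260,178) with its bar running vertically in the image, so it's aligned with the jaws. Key B is at (358,165). I'll rectify both keys to refine their positions and angles.

```bash
python3 - <<'E'
from h import *
rows=[]
for z in(.032,.068):
    for f in('w2','top0','w1'):
        o=ortho(f,.395,.475,-.245,-.045,z,.0005)[:,:,::-1].copy()
        if z<.05:
            g=cv2.cvtColor(o,cv2.COLOR_BGR2GRAY); m=(g<75).astype(np.uint8)
            n,l,st_,c=cv2.connectedComponentsWithStats(m)
            for i in range(1,n):
                if st_[i,4]>3000:
                    cn=max(cv2.findContours((l==i).astype(np.uint8),cv2.RETR_EXTERNAL,cv2.CHAIN_APPROX_NONE)[0],key=len)
                    (x,y),r_=cv2.minEnclosingCircle(cn); print(f,'circ',.475-y*.0005,-.045-x*.0005,r_*.5)
        o=np.clip(o.astype(float)*2.2,0,255).astype(np.uint8)
        rows.append(o)
a=np.vstack(rows[:3]);b=np.vstack(rows[3:]); cv2.imwrite('pics/ko.png',np.hstack([a,b])); print(a.shape)
E
```

```text
w2 circ 0.43624999999999997 -0.20525 37.55168151855469
w2 circ 0.4308833847045898 -0.08163166809082031 33.05549621582031
top0 circ 0.43524999999999997 -0.198 27.061323165893555
top0 circ 0.43425234222412107 -0.08163166427612305 26.958961486816406
w1 circ 0.40275 -0.14475 100.01317596435547
(480, 400, 3)
```

View pics/ko.png

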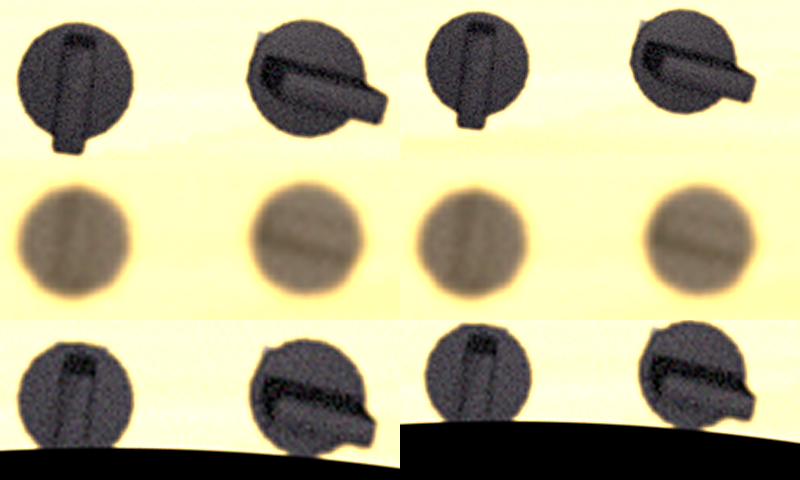

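```bash
python3 -c "
from h import *
st();inc([.435,-.083,.037],Rd(-96));"
```

```text
t 4.25 tcp [ 0.4359 -0.0838  0.2009] a -95.4 down [ 0.001  0.    -1.   ] F [-0.5 -0.6  0.7] M [-0.1   0.15 -0.02] g 1.001 j [ 10.2   5.2 -25.5   0.  -59.2  74.4]
inc 0.0010 0.1639 -0.0007  0.0001 0.0102 -0.0007  |t| 0.164 rot 0.6 deg
```

Call:
{"fn": "move_arm", "kwargs": {"increments": "-1 0.001 0.05 -0.001 0 0.01 0;-1 0.001 0.1 -0.001 0 0.01 0;-1 0.001 0.14 -0.001 0 0.01 0;-1 0.001 0.155 -0.001 0 0.01 0;-1 0.001 0.163 -0.001 0 0.01 0;-1 0.001 0.163 -0.001 0 0.01 0"}}

```text
time_s: 4.85
tcp_pos: [0.4348, -0.0825, 0.0371]
ee_rot: [[-0.994, -0.001, -0.109], [0.109, -0.0, -0.994], [0.001, -1.0, 0.0]]
wrist_force: [-0.5, 0.7, 0.1]
gripper_width: 0.999
```

Call:
{"fn": "move_arm", "kwargs": {"increments": "1 0 0 0 0 0 0;1 0 0 0 0 0 0;1 0 0 0 0 0 0;1 0 0 0 0 0 0;1 0 0 0 0 0 0;1 0 0 0 0 0 0;1 0 0 0 0 0 0;1 0 0 0 0 0 0"}}

```text
time_s: 5.65
tcp_pos: [0.435, -0.0822, 0.0375]
ee_rot: [[-0.994, -0.0, -0.106], [0.106, -0.0, -0.994], [0.0, -1.0, 0.0]]
wrist_force: [0.1, -0.5, -0.1]
gripper_width: 0.357
```

```bash
python3 -c "
from h import *
st()"
```

```text
t 5.65 tcp [ 0.435  -0.0822  0.0375] a -96.1 down [-0. -0. -1.] F [ 0.1 -0.5 -0.1] M [-0.05  0.09 -0.  ] g 0.357 j [ 10.5  18.6 -37.9   0.  -33.5  73.5]
```

Still closing (0.357, and 16 mm would be about 0.184).

Call:
{"fn": "move_arm", "kwargs": {"increments": "1 0 0 0 0 0 0;1 0 0 0 0 0 0;1 0 0 0 0 0 0;1 0 0 0 0 0 0;1 0 0 0 0 0 0;1 0 0 0 0 0 0"}}

```text
time_s: 6.25
tcp_pos: [0.4349, -0.0822, 0.0375]
ee_rot: [[-0.994, -0.0, -0.106], [0.106, 0.0, -0.994], [0.0, -1.0, 0.0]]
wrist_force: [0.6, 0.2, -1.3]
gripper_width: 0.178
```

Call:
{"fn": "move_arm", "kwargs": {"increments": "1 0 -0.03 0 0 0 0;1 0 -0.08 0 0 0 0;1 0 -0.1 0 0 0 0;1 0 -0.1 0 0 0 0"}}

```text
time_s: 6.65
tcp_pos: [0.437, -0.0819, 0.1405]
ee_rot: [[-0.994, 0.008, -0.105], [0.105, 0.001, -0.994], [-0.007, -1.0, -0.002]]
wrist_force: [-0.6, 0.8, -3.3]
gripper_width: 0.18
```

```bash
python3 - <<'E'
from h import *
st();snap('wrist','w3')
inc([.6049,-.0224,.125],Rd(-126))
E
```

```text
t 6.65 tcp [ 0.437  -0.0819  0.1405] a -96.0 down [ 0.008  0.001 -1.   ] F [-0.6  0.8 -3.3] M [-0.03  0.1   0.03] g 0.180 j [ 10.5   9.1 -30.9   0.  -49.5  73.5]
inc -0.1624 0.0137 -0.0772  0.0019 0.5221 -0.0020  |t| 0.180 rot 29.9 deg
```

View pics/w3.png

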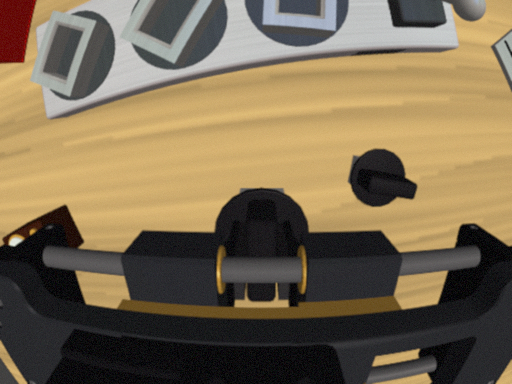

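Key A is gripped square, its bar central between the pads with the flange below them. Now over to socket 2.

Call:
{"fn": "move_arm", "kwargs": {"increments": "1 -0.162 0.005 -0.077 0 0.522 0;1 -0.162 0.005 -0.077 0 0.522 0;1 -0.162 0.005 -0.077 0 0.522 0;1 -0.162 0.005 -0.077 0 0.522 0;1 -0.162 0.014 -0.077 0 0.522 0;1 -0.162 0.014 -0.077 0 0.522 0;1 -0.162 0.014 -0.077 0 0.522 0"}}

```text
time_s: 7.4
tcp_pos: [0.6019, -0.0232, 0.1213]
ee_rot: [[-0.809, -0.005, -0.587], [0.587, -0.001, -0.809], [0.004, -1.0, 0.004]]
wrist_force: [-0.2, -1.5, -2.1]
gripper_width: 0.185
```

```bash
python3 - <<'E'
from h import *
st()
inc([.6049,-.0224,.104],Rd(-126.2))
E
```

```text
t 7.40 tcp [ 0.6019 -0.0232  0.1213] a -126.0 down [-0.005 -0.001 -1.   ] F [-0.2 -1.5 -2.1] M [-0.05  0.13  0.02] g 0.185 j [ 13.2  25.  -10.4  -0.  -54.9  40.9]
inc -0.0020 0.0173 -0.0025  -0.0037 0.0039 0.0038  |t| 0.018 rot 0.4 deg
```

Call:
{"fn": "move_arm", "kwargs": {"increments": "1 -0.001 0.005 -0.001 0 0 0;1 -0.001 0.01 -0.001 0 0 0;1 -0.001 0.012 -0.001 0 0 0;1 -0.001 0.012 -0.001 0 0 0"}}

```text
time_s: 7.8
tcp_pos: [0.605, -0.0227, 0.1113]
ee_rot: [[-0.809, -0.001, -0.588], [0.588, -0.0, -0.809], [0.001, -1.0, 0.0]]
wrist_force: [0.1, 0.2, -2.6]
gripper_width: 0.179
```

```bash
python3 - <<'E'
from h import *
st()
inc([.6049,-.0224,.1],Rd(-126.2))
E
```

```text
t 7.80 tcp [ 0.605  -0.0227  0.1113] a -126.0 down [-0.001 -0.    -1.   ] F [ 0.1  0.2 -2.6] M [-0.07  0.13  0.02] g 0.179 j [ 13.2  25.8 -10.8  -0.  -53.4  40.9]
inc 0.0003 0.0113 -0.0001  -0.0005 0.0038 0.0006  |t| 0.011 rot 0.2 deg
```

Well centred. I'll lower in steps.

Call:
{"fn": "move_arm", "kwargs": {"increments": "1 0 0.004 0 0 0 0;1 0 0.007 0 0 0 0;1 0 0.01 0 0 0 0;1 0 0.013 0 0 0 0;1 0 0.013 0 0 0 0"}}

```text
time_s: 8.3
tcp_pos: [0.6052, -0.0225, 0.0979]
ee_rot: [[-0.809, -0.001, -0.587], [0.587, -0.0, -0.809], [0.001, -1.0, 0.001]]
wrist_force: [-0.2, -0.6, -2.4]
gripper_width: 0.18
```

```bash
python3 - <<'E'
from h import *
st()
E
```

```text
t 8.30 tcp [ 0.6052 -0.0225  0.0979] a -126.0 down [-0.001 -0.    -1.   ] F [-0.2 -0.6 -2.4] M [-0.03  0.19  0.  ] g 0.180 j [ 13.2  26.6 -11.6  -0.  -51.8  40.9]
```

Call:
{"fn": "move_arm", "kwargs": {"increments": "1 0 0.005 0 0 0 0;1 0 0.01 0 0 0 0;1 0 0.015 0 0 0 0;1 0 0.018 0 0 0 0;1 0 0.019 0 0 0 0;1 0 0.019 0 0 0 0"}}

```text
time_s: 8.9
tcp_pos: [0.6057, -0.0225, 0.0796]
ee_rot: [[-0.809, 0.0, -0.587], [0.587, 0.0, -0.809], [-0.0, -1.0, -0.0]]
wrist_force: [0.5, -0.3, -2.3]
gripper_width: 0.184
```

```bash
python3 - <<'E'
from h import *
st()
inc(sense()['tcp_pos'],Rd(-176.4))
E
```

```text
t 8.90 tcp [ 0.6057 -0.0225  0.0796] a -126.0 down [ 0.  0. -1.] F [ 0.5 -0.3 -2.3] M [ 0.    0.1  -0.01] g 0.184 j [ 13.2  27.8 -12.7   0.  -49.5  40.9]
inc 0.0000 0.0000 0.0000  0.0003 0.8802 -0.0001  |t| 0.000 rot 50.4 deg
```

Seated, with the foot at about 42 mm. Now turning clockwise to the stop.

Call:
{"fn": "move_arm", "kwargs": {"increments": "1 0 0 0 0 0.11 0;1 0 0 0 0 0.22 0;1 0 0 0 0 0.33 0;1 0 0 0 0 0.44 0;1 0 0 0 0 0.55 0;1 0 0 0 0 0.66 0;1 0 0 0 0 0.77 0;1 0 0 0 0 0.84 0"}}

```text
time_s: 9.7
tcp_pos: [0.6042, -0.0231, 0.0796]
ee_rot: [[-0.1, -0.003, -0.995], [0.995, -0.001, -0.1], [-0.001, -1.0, 0.003]]
wrist_force: [-3.2, -2.5, 1.2]
gripper_width: 0.185
```

```bash
python3 - <<'E'
from h import *
st()
inc([.6049,-.0224,.0793],Rd(-176.4))
E
```

```text
t 9.70 tcp [ 0.6042 -0.0231  0.0796] a -174.3 down [-0.003 -0.001 -1.   ] F [-3.2 -2.5  1.2] M [-0.34  1.01  0.28] g 0.185 j [ 13.1  27.8 -12.7   0.  -49.6  -7.4]
inc 0.0006 0.0003 -0.0008  -0.0031 0.0374 -0.0007  |t| 0.001 rot 2.2 deg
```

Call:
{"fn": "move_arm", "kwargs": {"increments": "1 0 0 0 0 0.02 0;1 0 0 0 0 0.04 0;1 0 0 0 0 0.055 0;1 0 0 0 0 0.055 0"}}

```text
time_s: 10.1
tcp_pos: [0.6042, -0.0231, 0.0796]
ee_rot: [[-0.048, -0.003, -0.999], [0.999, -0.001, -0.048], [-0.001, -1.0, 0.003]]
wrist_force: [-4.6, -1.9, 2.0]
gripper_width: 0.18
```

```bash
python3 - <<'E'
from h import *
st()
E
```

```text
t 10.10 tcp [ 0.6042 -0.0231  0.0796] a -177.2 down [-0.003 -0.001 -1.   ] F [-4.6 -1.9  2. ] M [-0.51  1.54  0.19] g 0.180 j [ 13.1  27.8 -12.7   0.  -49.6 -10.4]
```

Call:
{"fn": "move_arm", "kwargs": {"increments": "-1 0 0 0 0 0.055 0;-1 0 0 0 0 0.055 0;-1 0 0 0 0 0.055 0;-1 0 0 0 0 0.055 0;-1 0 0 0 0 0.055 0;-1 0 0 0 0 0.055 0"}}

```text
time_s: 10.7
tcp_pos: [0.6059, -0.0224, 0.0797]
ee_rot: [[0.007, 0.001, -1.0], [1.0, 0.0, 0.007], [0.0, -1.0, -0.001]]
wrist_force: [-0.9, 0.5, -0.3]
gripper_width: 0.639
```

Call:
{"fn": "move_arm", "kwargs": {"increments": "-1 0 -0.03 0 0 0 0;-1 0 -0.07 0 0 0 0;-1 0 -0.12 0 0 0 0;-1 0 -0.15 0 0 0 0;-1 0 -0.15 0 0 0 0"}}

```text
time_s: 11.2
tcp_pos: [0.6086, -0.0224, 0.2359]
ee_rot: [[0.006, 0.012, -1.0], [1.0, 0.001, 0.006], [0.001, -1.0, -0.012]]
wrist_force: [0.9, 0.2, -0.5]
gripper_width: 0.988
```

```bash
python3 - <<'E'
from h import *
st()
inc([.436,-.199,.2],Rd(166))
snap('wrist','w4');snap('scene','scene4')
c=ortho('scene4',.5,.72,-.32,.15,.1,.0006)
im=ld('scene4')[0]; cv2.imwrite('pics/s4c.png',cv2.resize(im[110:270,160:400][:,:,::-1],None,fx=3.3,fy=3.3,interpolation=cv2.INTER_CUBIC))
E
```

```text
t 11.20 tcp [ 0.6086 -0.0224  0.2359] a 179.7 down [ 0.012  0.001 -1.   ] F [ 0.9  0.2 -0.5] M [0.05 0.03 0.02] g 0.988 j [ 13.2  19.6  -1.3   0.1 -68.4 -13.6]
inc -0.1777 0.0336 0.1719  0.0121 0.2383 0.0026  |t| 0.250 rot 13.7 deg
```

View pics/w4.png

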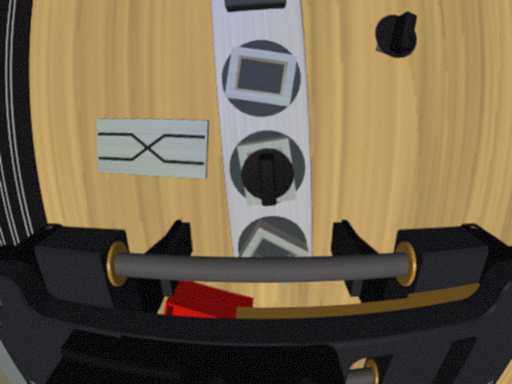

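View pics/s4c.png

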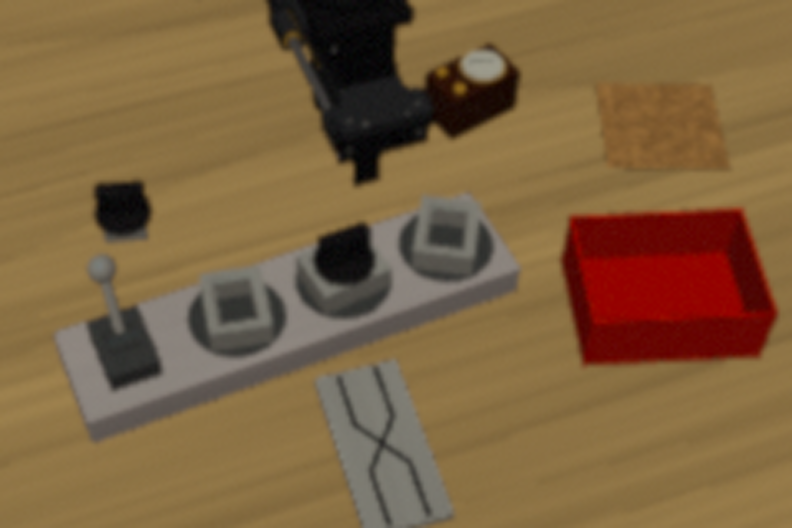

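Key A sits in socket 2 at (268,172), flange on the block, with its bar along the pack. Next is key B.

Call:
{"fn": "move_arm", "kwargs": {"increments": "-1 -0.178 0.034 0.172 0.012 0.238 0;-1 -0.178 0.034 0.172 0.012 0.238 0;-1 -0.178 0.034 0.172 0.012 0.238 0;-1 -0.178 0.034 0.172 0.012 0.238 0;-1 -0.178 0.034 0.172 0.012 0.238 0;-1 -0.178 0.034 0.172 0.012 0.238 0;-1 -0.178 0.034 0.172 0.012 0.238 0"}}

```text
time_s: 12.0
tcp_pos: [0.4308, -0.1999, 0.1942]
ee_rot: [[0.245, -0.015, -0.97], [0.97, 0.002, 0.245], [-0.002, -1.0, 0.015]]
wrist_force: [0.7, -0.3, 0.2]
gripper_width: 0.999
```

```bash
python3 - <<'E'
from h import *
st()
inc([.436,-.1985,.037],Rd(166))
snap('wrist','w5')
rows=[]
for z in(.032,.068):
    o=ortho('w5',.385,.485,-.25,-.14,z,.00025)[:,:,::-1]
    rows.append(np.clip(o.astype(float)*2.2,0,255).astype(np.uint8))
cv2.imwrite('pics/k5.png',np.hstack([*rows])[:, :]); print(rows[0].shape)
E
```

```text
t 12.00 tcp [ 0.4308 -0.1999  0.1942] a 165.8 down [-0.015  0.002 -1.   ] F [ 0.7 -0.3  0.2] M [ 0.07 -0.03  0.02] g 0.999 j [ -5.3   9.2 -21.8  -0.  -59.8  -8.9]
inc 0.0029 0.1571 -0.0070  -0.0147 -0.0028 -0.0016  |t| 0.157 rot 0.9 deg
(400, 440, 3)
```

View pics/k5.png

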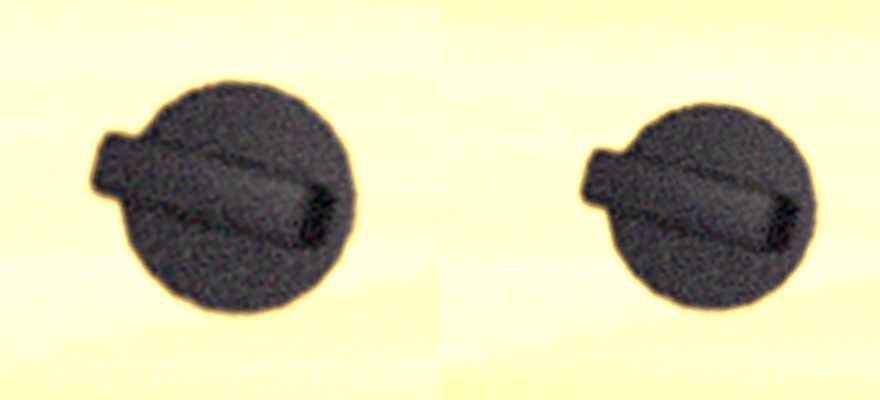

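```bash
python3 - <<'E'
from h import *
st()
inc([.4355,-.1995,.037],Rd(165.6))
E
```

```text
t 12.05 tcp [ 0.4319 -0.1994  0.1946] a 165.9 down [-0.013  0.002 -1.   ] F [-0.6 -0.1 -1. ] M [ 0.06 -0.01 -0.01] g 1.000 j [ -5.2   9.2 -21.7  -0.  -59.8  -8.9]
inc 0.0011 0.1576 -0.0056  -0.0135 0.0057 -0.0016  |t| 0.158 rot 0.8 deg
```

Call:
{"fn": "move_arm", "kwargs": {"increments": "-1 0 0.05 0 0 0.005 0;-1 0 0.08 0 0 0.005 0;-1 0 0.1 0 0 0.005 0;-1 0 0.1 0 0 0.005 0"}}

```text
time_s: 12.45
tcp_pos: [0.4297, -0.1979, 0.0924]
ee_rot: [[0.246, -0.019, -0.969], [0.969, 0.003, 0.246], [-0.002, -1.0, 0.02]]
wrist_force: [0.4, 0.3, 0.3]
gripper_width: 0.997
```

```bash
python3 - <<'E'
from h import *
st()
inc([.4355,-.1995,.037],Rd(165.6))
E
```

```text
t 12.45 tcp [ 0.4297 -0.1979  0.0924] a 165.8 down [-0.019  0.003 -1.   ] F [0.4 0.3 0.3] M [ 0.05  0.05 -0.02] g 0.997 j [ -5.   16.3 -29.7  -0.1 -45.1  -9.2]
inc 0.0000 0.0553 -0.0071  -0.0195 0.0027 -0.0022  |t| 0.056 rot 1.1 deg
```

Call:
{"fn": "move_arm", "kwargs": {"increments": "-1 0 0 -0.006 -0.014 0 0;-1 0 0.02 -0.006 -0.014 0 0;-1 0 0.035 -0.006 -0.014 0 0;-1 0 0.035 -0.006 -0.014 0 0;-1 0 0.035 -0.006 -0.014 0 0"}}

```text
time_s: 12.95
tcp_pos: [0.4381, -0.2006, 0.0617]
ee_rot: [[0.246, 0.004, -0.969], [0.969, -0.003, 0.246], [-0.002, -1.0, -0.005]]
wrist_force: [0.4, 0.3, 0.2]
gripper_width: 1.002
```

```bash
python3 - <<'E'
from h import *
st()
inc([.4355,-.1995,.037],Rd(165.6))
E
```

```text
t 12.95 tcp [ 0.4381 -0.2006  0.0617] a 165.7 down [ 0.004 -0.003 -1.   ] F [0.4 0.3 0.2] M [ 0.03  0.04 -0.01] g 1.002 j [ -5.1  19.2 -31.6   0.2 -39.   -9.3]
inc 0.0005 0.0247 0.0029  0.0048 0.0024 -0.0015  |t| 0.025 rot 0.3 deg
```

Call:
{"fn": "move_arm", "kwargs": {"increments": "-1 0 0.01 0.001 0.002 0 0;-1 0 0.018 0.001 0.002 0 0;-1 0 0.023 0.001 0.002 0 0;-1 0 0.023 0.001 0.002 0 0;-1 0 0.023 0.001 0.002 0 0;-1 0 0.023 0.001 0.002 0 0"}}

```text
time_s: 13.55
tcp_pos: [0.4359, -0.2005, 0.0377]
ee_rot: [[0.247, 0.0, -0.969], [0.969, -0.002, 0.247], [-0.001, -1.0, -0.001]]
wrist_force: [0.1, -0.2, -0.1]
gripper_width: 1.003
```

```bash
python3 - <<'E'
from h import *
st()
inc([.4355,-.1995,.037],Rd(165.6))
E
```

```text
t 13.55 tcp [ 0.4359 -0.2005  0.0377] a 165.7 down [ 0.    -0.002 -1.   ] F [ 0.1 -0.2 -0.1] M [0.04 0.04 0.08] g 1.003 j [ -5.2  21.4 -33.    0.2 -35.6  -9.3]
inc 0.0008 0.0007 0.0006  0.0006 0.0014 -0.0015  |t| 0.001 rot 0.1 deg
```

Call:
{"fn": "move_arm", "kwargs": {"increments": "1 0.001 0 0 0 0 0;1 0.001 0 0 0 0 0;1 0.001 0 0 0 0 0;1 0.001 0 0 0 0 0;1 0.001 0 0 0 0 0;1 0.001 0 0 0 0 0;1 0.001 0 0 0 0 0;1 0.001 0 0 0 0 0"}}

```text
time_s: 14.35
tcp_pos: [0.4359, -0.1994, 0.0375]
ee_rot: [[0.247, -0.0, -0.969], [0.969, -0.001, 0.247], [-0.001, -1.0, -0.0]]
wrist_force: [-0.2, -0.5, 1.0]
gripper_width: 0.359
```

Call:
{"fn": "move_arm", "kwargs": {"increments": "1 0 0 0 0 0 0;1 0 0 0 0 0 0;1 0 0 0 0 0 0;1 0 0 0 0 0 0;1 0 0 0 0 0 0;1 0 0 0 0 0 0"}}

```text
time_s: 14.95
tcp_pos: [0.4356, -0.1994, 0.0374]
ee_rot: [[0.247, -0.001, -0.969], [0.969, -0.001, 0.247], [-0.002, -1.0, 0.0]]
wrist_force: [-1.2, -0.3, 0.7]
gripper_width: 0.184
```

```bash
python3 - <<'E'
from h import *
st()
E
```

```text
t 14.95 tcp [ 0.4356 -0.1994  0.0374] a 165.7 down [-0.001 -0.001 -1.   ] F [-1.2 -0.3  0.7] M [ 0.06  0.27 -0.04] g 0.184 j [ -5.1  21.4 -33.    0.1 -35.6  -9.4]
```

Call:
{"fn": "move_arm", "kwargs": {"increments": "1 0 -0.03 0 0 0 0;1 0 -0.08 0 0 0 0;1 0 -0.133 0 0 0 0;1 0 -0.133 0 0 0 0;1 0 -0.133 0 0 0 0;1 0 -0.133 0 0 0 0"}}

```text
time_s: 15.55
tcp_pos: [0.4344, -0.1988, 0.1688]
ee_rot: [[0.248, -0.004, -0.969], [0.969, -0.0, 0.248], [-0.001, -1.0, 0.003]]
wrist_force: [-0.7, -1.5, -3.0]
gripper_width: 0.183
```

```bash
python3 - <<'E'
from h import *
st(); inc([.598,.0876,.17],Rd(-119.7))
E
```

```text
t 15.55 tcp [ 0.4344 -0.1988  0.1688] a 165.6 down [-0.004 -0.    -1.   ] F [-0.7 -1.5 -3. ] M [ 0.04  0.1  -0.05] g 0.183 j [ -5.   10.7 -24.1   0.  -55.4  -9.4]
inc 0.3180 -0.0019 -0.0874  -0.0037 -1.3031 0.0013  |t| 0.330 rot 74.7 deg
```

Call:
{"fn": "move_arm", "kwargs": {"increments": "1 0.318 0 -0.087 0 -1.303 0;1 0.318 0 -0.087 0 -1.303 0;1 0.318 0 -0.087 0 -1.303 0;1 0.318 0 -0.087 0 -1.303 0;1 0.318 0 -0.087 0 -1.303 0;1 0.318 0 -0.087 0 -1.303 0;1 0.318 0 -0.087 0 -1.303 0;1 0.318 0 -0.087 0 -1.303 0"}}

```text
time_s: 16.35
tcp_pos: [0.5996, 0.0908, 0.1661]
ee_rot: [[-0.819, -0.004, -0.573], [0.573, -0.003, -0.819], [0.002, -1.0, 0.005]]
wrist_force: [-0.9, -0.3, -2.7]
gripper_width: 0.182
```

```bash
python3 - <<'E'
from h import *
st(); inc([.598,.0876,.125],Rd(-119.7))
E
```

```text
t 16.35 tcp [0.5996 0.0908 0.1661] a -125.0 down [-0.004 -0.003 -1.   ] F [-0.9 -0.3 -2.7] M [-0.07  0.26  0.03] g 0.182 j [ 23.9  22.9  -6.7   0.1 -60.7  31.1]
inc -0.0006 0.0411 0.0033  -0.0047 -0.0924 0.0022  |t| 0.041 rot 5.3 deg
```

Call:
{"fn": "move_arm", "kwargs": {"increments": "1 0 0 0 0 -0.1 0;1 0 0.02 0 0 -0.1 0;1 0 0.035 0 0 -0.1 0;1 0 0.04 0 0 -0.1 0;1 0 0.04 0 0 -0.1 0"}}

```text
time_s: 16.85
tcp_pos: [0.5975, 0.0868, 0.1272]
ee_rot: [[-0.867, -0.006, -0.498], [0.498, -0.004, -0.867], [0.003, -1.0, 0.006]]
wrist_force: [0.9, 0.7, -3.6]
gripper_width: 0.185
```

```bash
python3 - <<'E'
from h import *
st(); inc([.598,.0876,.112],Rd(-119.7))
E
```

```text
t 16.85 tcp [0.5975 0.0868 0.1272] a -119.8 down [-0.006 -0.004 -1.   ] F [ 0.9  0.7 -3.6] M [-0.04  0.09 -0.04] g 0.185 j [ 23.6  24.8  -9.8   0.1 -55.7  36.5]
inc -0.0000 0.0152 -0.0010  -0.0058 -0.0026 0.0030  |t| 0.015 rot 0.4 deg
```

Call:
{"fn": "move_arm", "kwargs": {"increments": "1 0 0.005 0 0 0 0;1 0 0.01 0 0 0 0;1 0 0.014 0 0 0 0;1 0 0.014 0 0 0 0"}}

```text
time_s: 17.25
tcp_pos: [0.5984, 0.0871, 0.1155]
ee_rot: [[-0.867, -0.001, -0.498], [0.498, -0.002, -0.867], [0.0, -1.0, 0.002]]
wrist_force: [0.5, -0.4, -3.0]
gripper_width: 0.178
```

```bash
python3 - <<'E'
from h import *
st(); inc([.598,.0876,.098],Rd(-119.7))
E
```

```text
t 17.25 tcp [0.5984 0.0871 0.1155] a -119.9 down [-0.001 -0.002 -1.   ] F [ 0.5 -0.4 -3. ] M [-0.06  0.19 -0.05] g 0.178 j [ 23.6  25.5 -10.7   0.1 -54.   36.5]
inc 0.0006 0.0175 -0.0002  -0.0022 -0.0027 0.0003  |t| 0.017 rot 0.2 deg
```

Call:
{"fn": "move_arm", "kwargs": {"increments": "1 0 0.004 0 0 0 0;1 0 0.008 0 0 0 0;1 0 0.012 0 0 0 0;1 0 0.015 0 0 0 0;1 0 0.018 0 0 0 0;1 0 0.018 0 0 0 0"}}

```text
time_s: 17.85
tcp_pos: [0.5985, 0.0872, 0.0974]
ee_rot: [[-0.867, -0.001, -0.498], [0.498, -0.002, -0.867], [0.0, -1.0, 0.002]]
wrist_force: [-0.1, 0.4, -1.5]
gripper_width: 0.184
```

```bash
python3 - <<'E'
from h import *
st(); inc([.598,.0876,.079],Rd(-119.7))
E
```

```text
t 17.85 tcp [0.5985 0.0872 0.0974] a -119.8 down [-0.001 -0.002 -1.   ] F [-0.1  0.4 -1.5] M [-0.05  0.16 -0.04] g 0.184 j [ 23.6  26.6 -11.8   0.1 -51.7  36.5]
inc 0.0007 0.0184 -0.0002  -0.0022 -0.0025 0.0002  |t| 0.018 rot 0.2 deg
```

In the pocket. Continuing down to seat.

Call:
{"fn": "move_arm", "kwargs": {"increments": "1 0 0.005 0 0 0 0;1 0 0.01 0 0 0 0;1 0 0.014 0 0 0 0;1 0 0.017 0 0 0 0;1 0 0.019 0 0 0 0;1 0 0.019 0 0 0 0"}}

```text
time_s: 18.45
tcp_pos: [0.599, 0.0872, 0.0794]
ee_rot: [[-0.868, 0.0, -0.497], [0.497, -0.002, -0.868], [-0.001, -1.0, 0.001]]
wrist_force: [-0.6, 0.7, 0.1]
gripper_width: 0.182
```

```bash
python3 - <<'E'
from h import *
st(); inc([.598,.0876,.079],Rd(-176.4))
E
```

```text
t 18.45 tcp [0.599  0.0872 0.0794] a -119.8 down [ 0.    -0.002 -1.   ] F [-0.6  0.7  0.1] M [-0.16  0.43  0.05] g 0.182 j [ 23.6  27.8 -12.8   0.1 -49.4  36.5]
inc 0.0011 0.0004 0.0001  -0.0007 0.9874 -0.0015  |t| 0.001 rot 56.6 deg
```

Call:
{"fn": "move_arm", "kwargs": {"increments": "1 0 0 0 0 0.12 0;1 0 0 0 0 0.24 0;1 0 0 0 0 0.36 0;1 0 0 0 0 0.48 0;1 0 0 0 0 0.6 0;1 0 0 0 0 0.72 0;1 0 0 0 0 0.84 0;1 0 0 0 0 0.93 0"}}

```text
time_s: 19.25
tcp_pos: [0.5974, 0.0869, 0.0794]
ee_rot: [[-0.116, -0.003, -0.993], [0.993, -0.002, -0.116], [-0.002, -1.0, 0.003]]
wrist_force: [-4.6, -0.1, 3.1]
gripper_width: 0.181
```

Call:
{"fn": "move_arm", "kwargs": {"increments": "1 0 0 0 0 0.03 0;1 0 0 0 0 0.06 0;1 0 0 0 0 0.075 0;1 0 0 0 0 0.075 0"}}

```text
time_s: 19.65
tcp_pos: [0.5973, 0.0869, 0.0794]
ee_rot: [[-0.046, -0.003, -0.999], [0.999, -0.002, -0.046], [-0.002, -1.0, 0.003]]
wrist_force: [-5.2, 0.7, 3.8]
gripper_width: 0.182
```

```bash
python3 - <<'E'
from h import *
st()
E
```

```text
t 19.65 tcp [0.5973 0.0869 0.0794] a -177.4 down [-0.003 -0.002 -1.   ] F [-5.2  0.7  3.8] M [0.15 1.67 0.12] g 0.182 j [ 23.7  27.8 -12.9   0.1 -49.6 -21.1]
```

Call:
{"fn": "move_arm", "kwargs": {"increments": "-1 0 0 0 0 0 0;-1 0 0 0 0 0 0;-1 0 0 0 0 0 0;-1 0 0 0 0 0 0;-1 0 0 0 0 0 0;-1 0 0 0 0 0 0"}}

```text
time_s: 20.25
tcp_pos: [0.599, 0.0873, 0.079]
ee_rot: [[-0.045, 0.0, -0.999], [0.999, -0.001, -0.045], [-0.001, -1.0, 0.0]]
wrist_force: [-0.3, -0.3, 0.1]
gripper_width: 0.637
```

Call:
{"fn": "move_arm", "kwargs": {"increments": "-1 0 -0.03 0 0 0 0;-1 0 -0.07 0 0 0 0;-1 0 -0.12 0 0 0 0;-1 0 -0.16 0 0 0 0;-1 0 -0.2 0 0 0 0;-1 0 -0.2 0 0 0 0"}}

```text
time_s: 20.85
tcp_pos: [0.6019, 0.088, 0.2865]
ee_rot: [[-0.046, 0.014, -0.999], [0.999, 0.002, -0.046], [0.001, -1.0, -0.014]]
wrist_force: [0.2, 0.1, 0.6]
gripper_width: 0.995
```

```bash
python3 - <<'E'
from h import *
st();snap('wrist','w6')
E
```

```text
t 20.85 tcp [0.6019 0.088  0.2865] a -177.4 down [ 0.014  0.002 -1.   ] F [0.2 0.1 0.6] M [ 0.    0.09 -0.05] g 0.995 j [ 23.7  17.9   3.4   0.2 -74.7 -21.1]
```

View pics/w6.png

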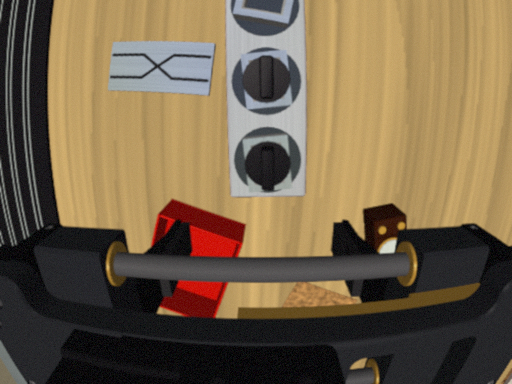

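Both bars lie along the pack at (267,77) and (268,165). Next I'll look closely at the ammeter to tell which end is the foot.

```bash
python3 - <<'E'
from h import *
st(); inc([.40,.29,.24],Rd(-167))
E
```

```text
t 20.90 tcp [0.6003 0.088  0.2828] a -177.4 down [ 0.007  0.001 -1.   ] F [ 0.7 -0.4 -0.6] M [-0.02  0.14  0.04] g 0.996 j [ 23.7  18.1   3.2   0.1 -74.7 -21.1]
inc 0.2108 0.0416 0.1913  0.0073 -0.1817 0.0002  |t| 0.288 rot 10.4 deg
```

Call:
{"fn": "move_arm", "kwargs": {"increments": "-1 0.211 0.042 0.191 0 -0.182 0;-1 0.211 0.042 0.191 0 -0.182 0;-1 0.211 0.042 0.191 0 -0.182 0;-1 0.211 0.042 0.191 0 -0.182 0;-1 0.211 0.042 0.191 0 -0.182 0;-1 0.211 0.042 0.191 0 -0.182 0;-1 0.211 0.042 0.191 0 -0.182 0;-1 0.211 0.042 0.191 0 -0.182 0"}}

```text
time_s: 21.7
tcp_pos: [0.3977, 0.2898, 0.2358]
ee_rot: [[-0.227, -0.001, -0.974], [0.974, -0.003, -0.227], [-0.003, -1.0, 0.002]]
wrist_force: [-0.3, -0.5, -0.1]
gripper_width: 1.001
```

```bash
python3 - <<'E'
from h import *
st();snap('wrist','w7'); snap('top','top7');snap('scene','scene7')
o=[ortho('w7',.34,.46,.12,.28,z,.0004)[:,:,::-1] for z in(.06,.0)]
cv2.imwrite('pics/a7.png',np.hstack(o))
E
```

```text
t 21.70 tcp [0.3977 0.2898 0.2358] a -166.9 down [-0.001 -0.003 -1.   ] F [-0.3 -0.5 -0.1] M [ 0.02  0.11 -0.03] g 1.001 j [ 55.1   8.5 -16.3   0.  -65.4 -41.9]
```

View pics/w7.png

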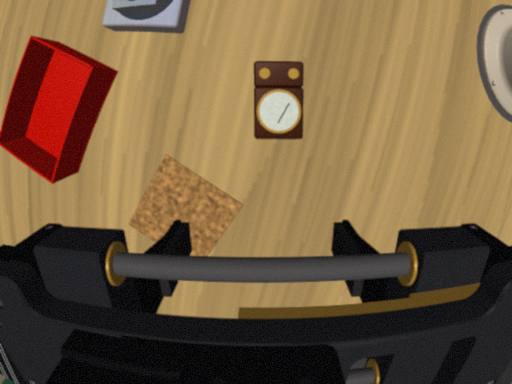

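View pics/a7.png

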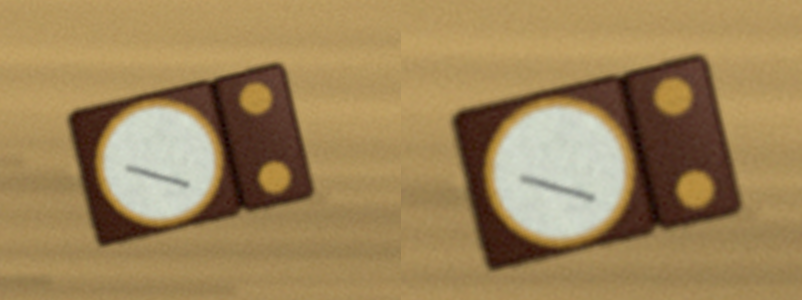

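The ammeter lies with its dial end towards +y (robot-left) and the terminal block at the other end, which is probably the foot. I'll grip it with the jaws across its 56 mm width and the tool tilted, then use the wrist moment to confirm which end is heavy.

```bash
cat >> h.py <<'E'
def Rt(ah,alpha):
    """jaw axis at yaw ah, tilted about tool z by alpha deg"""
    return Rd(ah)@Ro.from_euler('z',alpha,degrees=True).as_matrix()
E
python3 - <<'E'
from h import *
st(); R=Rt(-166.8,35); pin=np.array([.3957,.2157,.03]); tcp=pin+R[:,1]*r.pinch_z
print(R.round(3),tcp); inc(tcp-.12*R[:,1],R); inc(tcp,R)
E
```

```text
t 21.85 tcp [0.3991 0.289  0.2364] a -167.1 down [-0.001 -0.002 -1.   ] F [ 0.  -1.2 -0.3] M [0.03 0.13 0.05] g 1.002 j [ 54.9   8.5 -16.2   0.  -65.4 -41.9]
[[-0.187  0.131 -0.974]
 [ 0.798 -0.558 -0.228]
 [-0.574 -0.819  0.   ]] [0.39814926 0.20525751 0.01468186]
inc -0.0123 0.1235 0.0198  -0.0025 -0.0043 0.6090  |t| 0.126 rot 34.9 deg
inc -0.0810 0.2219 0.0194  -0.0025 -0.0043 0.6090  |t| 0.237 rot 34.9 deg
```

Call:
{"fn": "move_arm", "kwargs": {"increments": "-1 -0.012 0.03 0.02 0 -0.004 0.61;-1 -0.012 0.06 0.02 0 -0.004 0.61;-1 -0.012 0.09 0.02 0 -0.004 0.61;-1 -0.012 0.124 0.02 0 -0.004 0.61;-1 -0.012 0.124 0.02 0 -0.004 0.61;-1 -0.012 0.124 0.02 0 -0.004 0.61;-1 -0.012 0.124 0.02 0 -0.004 0.61;-1 -0.012 0.124 0.02 0 -0.004 0.61"}}

```text
time_s: 22.65
tcp_pos: [0.3827, 0.2735, 0.1155]
ee_rot: [[-0.185, 0.131, -0.974], [0.801, -0.554, -0.227], [-0.569, -0.822, -0.002]]
wrist_force: [0.1, -0.8, 0.8]
gripper_width: 1.0
```

```bash
python3 - <<'E'
from h import *
st(); R=Rt(-166.8,35); pin=np.array([.3957,.2157,.03]); tcp=pin+R[:,1]*r.pinch_z
inc(tcp-.12*R[:,1],R); inc(tcp,R);snap('wrist','w8')
E
```

```text
t 22.65 tcp [0.3827 0.2735 0.1155] a -166.9 down [ 0.131 -0.554 -0.822] F [ 0.1 -0.8  0.8] M [ 1.14  0.37 -0.01] g 1.000 j [ 67.7  25.3 -27.9  21.  -67.5 -68.1]
inc 0.0005 0.0027 0.0005  0.0011 -0.0025 0.0058  |t| 0.003 rot 0.4 deg
inc -0.0002 0.1227 0.0007  0.0011 -0.0025 0.0058  |t| 0.123 rot 0.4 deg
```

View pics/w8.png

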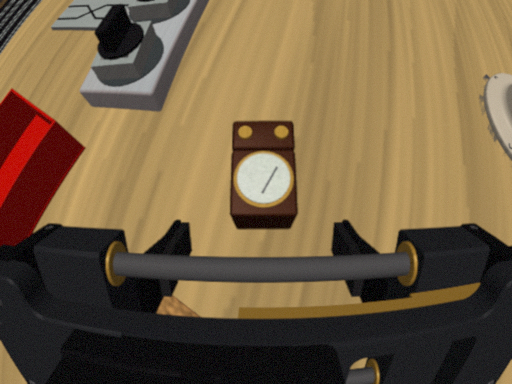

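Call:
{"fn": "move_arm", "kwargs": {"increments": "-1 0 0.04 0.001 0 0 0;-1 0 0.07 0.001 0 0 0;-1 0 0.095 0.001 0 0 0;-1 0 0.11 0.001 0 0 0;-1 0 0.12 0.001 0 0 0;-1 0 0.121 0.001 0 0 0;-1 0 0.121 0.001 0 0 0"}}

```text
time_s: 23.4
tcp_pos: [0.3971, 0.2062, 0.0147]
ee_rot: [[-0.187, 0.131, -0.974], [0.798, -0.557, -0.229], [-0.572, -0.82, -0.0]]
wrist_force: [-0.2, 0.7, 0.1]
gripper_width: 1.002
```

```bash
python3 - <<'E'
from h import *
st(); R=Rt(-166.8,35); pin=np.array([.3957,.2157,.03]); tcp=pin+R[:,1]*r.pinch_z
inc(tcp,R)
E
```

```text
t 23.40 tcp [0.3971 0.2062 0.0147] a -166.8 down [ 0.131 -0.557 -0.82 ] F [-0.2  0.7  0.1] M [ 1.17  0.39 -0.03] g 1.002 j [ 62.1  31.4 -40.5  29.6 -49.7 -74.5]
inc -0.0009 0.0007 -0.0008  0.0004 0.0000 0.0018  |t| 0.001 rot 0.1 deg
```

Call:
{"fn": "move_arm", "kwargs": {"increments": "1 0 0 0 0 0 0;1 0 0 0 0 0 0;1 0 0 0 0 0 0;1 0 0 0 0 0 0;1 0 0 0 0 0 0;1 0 0 0 0 0 0;1 0 0 0 0 0 0;1 0 0 0 0 0 0"}}

```text
time_s: 24.2
tcp_pos: [0.3966, 0.2057, 0.0138]
ee_rot: [[-0.188, 0.13, -0.973], [0.797, -0.559, -0.229], [-0.574, -0.819, 0.001]]
wrist_force: [-1.3, 1.5, 1.5]
gripper_width: 0.64
```

```bash
python3 - <<'E'
from h import *
st()
E
```

```text
t 24.20 tcp [0.3966 0.2057 0.0138] a -166.8 down [ 0.13  -0.559 -0.819] F [-1.3  1.5  1.5] M [ 1.3   0.39 -0.18] g 0.640 j [ 62.1  31.5 -40.6  29.6 -49.7 -74.6]
```

Call:
{"fn": "move_arm", "kwargs": {"increments": "1 -0.03 -0.04 0 0 0 0;1 -0.06 -0.08 0 0 0 0;1 -0.07 -0.1 0 0 0 0;1 -0.07 -0.1 0 0 0 0;1 -0.07 -0.1 0 0 0 0;1 -0.07 -0.1 0 0 0 0"}}

```text
time_s: 24.8
tcp_pos: [0.3958, 0.2041, 0.1338]
ee_rot: [[-0.189, 0.127, -0.974], [0.795, -0.562, -0.228], [-0.576, -0.818, 0.005]]
wrist_force: [-0.5, 0.6, -5.2]
gripper_width: 0.641
```

```bash
python3 - <<'E'
from h import *
for i in range(4):
    s=sense(); snap('wrist','w9'); print(s['wrist_force'].round(2), s['moment'].round(3), (s['ee_rot'].T@s['moment']).round(3))
st()
E
```

```text
[-0.45  0.57 -5.19] [ 2.178  0.621 -0.041] [ 0.105 -0.038 -2.262]
[ 0.22  0.63 -4.95] [2.107 0.593 0.029] [ 0.056 -0.089 -2.186]
[ 0.28 -0.16 -5.27] [ 2.239  0.612 -0.019] [ 0.074 -0.042 -2.319]
[-0.15  0.43 -5.46] [2.188 0.632 0.025] [ 0.074 -0.095 -2.274]
t 25.00 tcp [0.3964 0.2049 0.1346] a -166.8 down [ 0.128 -0.561 -0.818] F [-0.   0.5 -5.5] M [2.2  0.67 0.  ] g 0.644 j [ 62.9  20.6 -33.6  23.9 -66.1 -65.3]
```

View pics/w9.png

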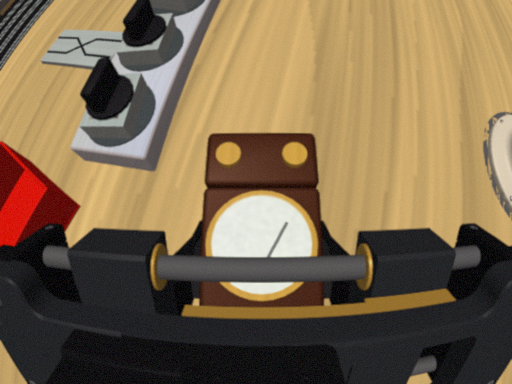

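Call:
{"fn": "move_arm", "kwargs": {"increments": "1 0 0 0 0 0 -0.61;1 0 0 0 0 0 -0.61;1 0 0 0 0 0 -0.61;1 0 0 0 0 0 -0.61;1 0 0 0 0 0 -0.61;1 0 0 0 0 0 -0.61;1 0 0 0 0 0 -0.61;1 0 0 0 0 0 -0.61"}}

```text
time_s: 25.8
tcp_pos: [0.3961, 0.2057, 0.135]
ee_rot: [[-0.23, -0.003, -0.973], [0.973, -0.005, -0.23], [-0.004, -1.0, 0.004]]
wrist_force: [0.2, 0.6, -5.2]
gripper_width: 0.64
```

```bash
python3 - <<'E'
from h import *
for i in range(4):
    s=sense(); snap('wrist','w10'); print(s['wrist_force'].round(2), s['moment'].round(3), (s['ee_rot'].T@s['moment']).round(3))
st()
E
```

```text
[ 0.18  0.56 -5.16] [ 0.176  0.091 -0.022] [ 0.048  0.022 -0.192]
[ 0.08 -0.03 -5.42] [ 0.2    0.116 -0.03 ] [ 0.067  0.029 -0.222]
[ 0.07  0.24 -4.75] [0.186 0.105 0.058] [ 0.059 -0.058 -0.205]
[ 0.02 -0.07 -5.03] [0.192 0.199 0.039] [ 0.149 -0.041 -0.233]
t 26.00 tcp [0.3964 0.2059 0.1354] a -166.7 down [-0.002 -0.003 -1.   ] F [-0.2 -0.8 -4.1] M [ 0.16  0.14 -0.01] g 0.642 j [ 48.4  10.  -30.7   0.  -49.5 -35.2]
```

View pics/w10.png

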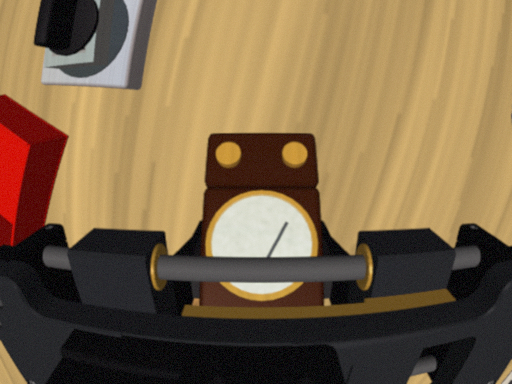

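The moment shows the mass about 32 mm towards the terminal end, so that's the foot, and the grip is rigid. Now I'll locate the pad precisely.

```bash
python3 - <<'E'
from h import *
from pk import *
for f in('top0','scene0'):
    im,d,p=ld(f)
    o=ortho(f,.42,.64,.26,.48,.004,.0005)
    h=cv2.cvtColor(cv2.GaussianBlur(o,(0,0),2),cv2.COLOR_RGB2HSV)
    m=((h[...,0]<=18)&(h[...,1]>145)&(h[...,1]<190)).astype(np.uint8)
    m=cv2.morphologyEx(cv2.morphologyEx(m,cv2.MORPH_OPEN,np.ones((9,9))),cv2.MORPH_CLOSE,np.ones((15,15)))
    n,l,s,c=cv2.connectedComponentsWithStats(m)
    i=1+np.argmax(s[1:,4]); q=np.argwhere(l==i)
    w=np.c_[.64-q[:,0]*.0005,.48-q[:,1]*.0005]
    print(f,rect(w),w.mean(0))
    cv2.imwrite('pics/pad_%s.png'%f,np.hstack([o[:,:,::-1],cv2.cvtColor(m*255,cv2.COLOR_GRAY2BGR)])[:,:800])
E
```

```text
top0 [492.4 391.3 132.4 135.5  68.9] [0.49406882 0.3906108 ]
scene0 [493.1 389.1 131.9 137.2  69.1] [0.49488467 0.38881695]
```

View pics/pad_top0.png

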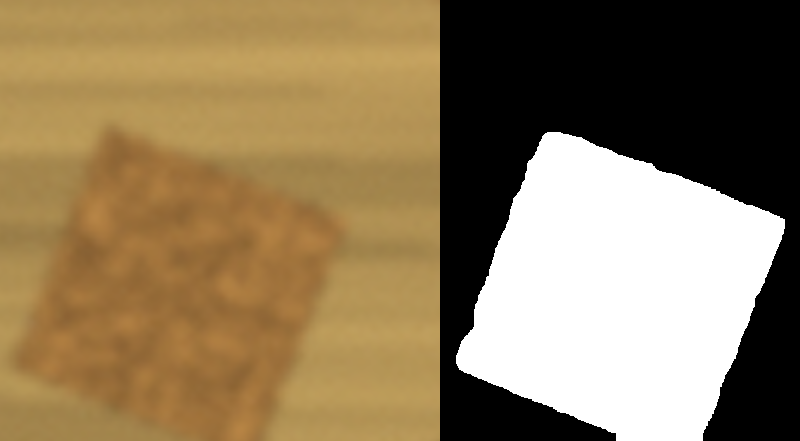

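```bash
python3 - <<'E'
from h import *
st(); R=Rt(-196.8,-28); tcp=np.array([.4937,.3895,.15])+R[:,1]*r.pinch_z
inc(tcp,R); print(R.round(3))
E
```

```text
t 26.00 tcp [0.3964 0.2059 0.1354] a -166.7 down [-0.002 -0.003 -1.   ] F [-0.2 -0.8 -4.1] M [ 0.16  0.14 -0.01] g 0.642 j [ 48.4  10.  -30.7   0.  -49.5 -35.2]
inc 0.1639 0.0011 -0.1414  -0.1303 0.5143 -0.4804  |t| 0.216 rot 41.0 deg
[[ 0.255  0.136 -0.957]
 [ 0.845  0.449  0.289]
 [ 0.469 -0.883  0.   ]]
```

Call:
{"fn": "move_arm", "kwargs": {"increments": "1 0.164 0 -0.141 -0.13 0.514 -0.48;1 0.164 0 -0.141 -0.13 0.514 -0.48;1 0.164 0 -0.141 -0.13 0.514 -0.48;1 0.164 0 -0.141 -0.13 0.514 -0.48;1 0.164 0 -0.141 -0.13 0.514 -0.48;1 0.164 0 -0.141 -0.13 0.514 -0.48;1 0.164 0 -0.141 -0.13 0.514 -0.48;1 0.164 0 -0.141 -0.13 0.514 -0.48"}}

```text
time_s: 26.8
tcp_pos: [0.4957, 0.3966, 0.135]
ee_rot: [[0.254, 0.135, -0.958], [0.846, 0.448, 0.288], [0.468, -0.884, -0.0]]
wrist_force: [0.4, 0.5, -5.3]
gripper_width: 0.64
```

```bash
python3 - <<'E'
from h import *
st(); R=Rt(-196.8,-50); tcp=np.array([.4937,.3895,.12])+R[:,1]*r.pinch_z
inc(tcp,R); print(R.round(3))
E
```

```text
t 26.80 tcp [0.4957 0.3966 0.135 ] a 163.3 down [ 0.135  0.448 -0.884] F [ 0.4  0.5 -5.3] M [-1.47  0.58 -0.04] g 0.640 j [ 46.   19.4 -14.6 -23.1 -33.  -45.8]
inc -0.0065 0.0271 -0.0001  -0.0006 0.0010 -0.3858  |t| 0.028 rot 22.1 deg
[[ 0.186  0.221 -0.957]
 [ 0.615  0.733  0.289]
 [ 0.766 -0.643  0.   ]]
```

Call:
{"fn": "move_arm", "kwargs": {"increments": "1 -0.006 0.027 0 0 0 -0.1;1 -0.006 0.027 0 0 0 -0.2;1 -0.006 0.027 0 0 0 -0.3;1 -0.006 0.027 0 0 0 -0.385;1 -0.006 0.027 0 0 0 -0.385;1 -0.006 0.027 0 0 0 -0.385"}}

```text
time_s: 27.4
tcp_pos: [0.4995, 0.402, 0.108]
ee_rot: [[0.187, 0.225, -0.956], [0.615, 0.732, 0.292], [0.766, -0.643, -0.001]]
wrist_force: [-0.2, -0.3, -5.1]
gripper_width: 0.643
```

```bash
python3 - <<'E'
from h import *
st(); R=Rt(-196.8,-50); tcp=np.array([.4937,.3895,.12])+R[:,1]*r.pinch_z
inc(tcp,R)
E
```

```text
t 27.40 tcp [0.4995 0.402  0.108 ] a 163.0 down [ 0.225  0.732 -0.643] F [-0.2 -0.3 -5.1] M [-2.71  0.88 -0.06] g 0.643 j [ 28.7  22.9 -14.4 -71.5 -34.3  10.1]
inc 0.0004 0.0005 0.0020  0.0034 -0.0014 -0.0003  |t| 0.002 rot 0.2 deg
```

The wrist copes with that tilt. I'll finish the tip to upright and lower towards the pad.

```bash
python3 - <<'E'
from h import *
R=Rt(-196.8,-55); pin=np.array([.4937,.3895,.075]); tcp=pin+R[:,1]*r.pinch_z
inc(tcp,R); print(R.T@[0,0,-.01])
E
```

```text
inc -0.0324 0.0293 0.0020  0.0035 -0.0013 -0.0876  |t| 0.044 rot 5.0 deg
[-0.00819152  0.00573576  0.        ]
```

Call:
{"fn": "move_arm", "kwargs": {"increments": "1 -0.008 0.008 0.002 0 0 -0.088;1 -0.016 0.015 0.002 0 0 -0.088;1 -0.024 0.022 0.002 0 0 -0.088;1 -0.032 0.029 0.002 0 0 -0.088;1 -0.032 0.029 0.002 0 0 -0.088;1 -0.032 0.029 0.002 0 0 -0.088"}}

```text
time_s: 28.0
tcp_pos: [0.4971, 0.4068, 0.0657]
ee_rot: [[0.164, 0.237, -0.958], [0.549, 0.785, 0.288], [0.82, -0.572, -0.002]]
wrist_force: [0.7, 0.1, -5.2]
gripper_width: 0.642
```

```bash
python3 - <<'E'
from h import *
s=st(); print('pinch',s['tcp_pos']-s['ee_rot'][:,1]*r.pinch_z)
snap('scene','scene11');snap('wrist','w11')
im=ld('scene11')[0]; cv2.imwrite('pics/s11c.png',cv2.resize(im[60:260,250:450][:,:,::-1],None,fx=3,fy=3,interpolation=cv2.INTER_CUBIC))
E
```

```text
t 28.00 tcp [0.4971 0.4068 0.0657] a 163.2 down [ 0.237  0.785 -0.572] F [ 0.7  0.1 -5.2] M [-2.81  0.93 -0.01] g 0.642 j [ 22.4  29.1 -16.5 -87.3 -39.5  31.7]
pinch [0.49269275 0.39215026 0.07640816]
```

View pics/s11c.png

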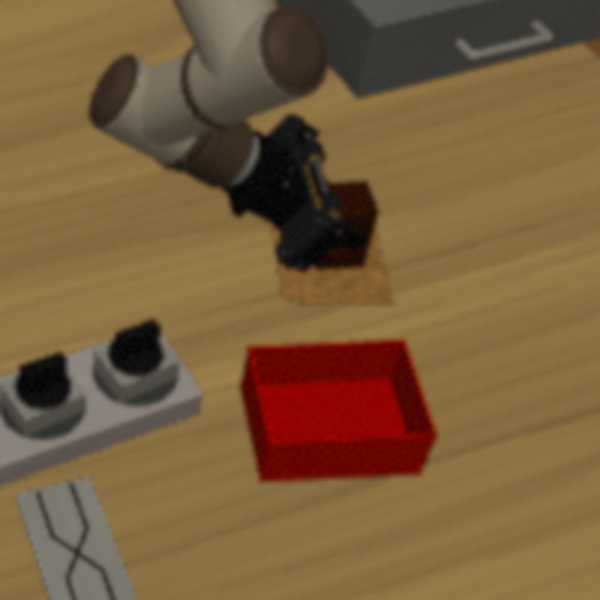

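View pics/w11.png

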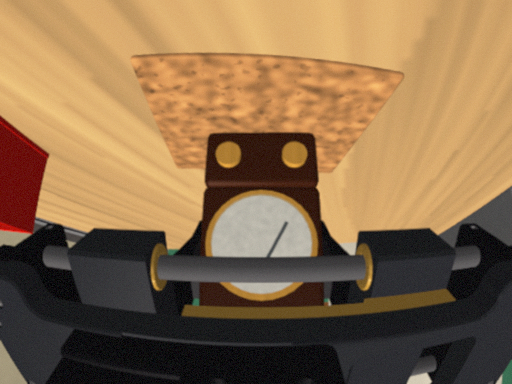

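The ammeter is upright above the pad centre. Lowering the last 13 mm or so.

Call:
{"fn": "move_arm", "kwargs": {"increments": "1 -0.003 0.002 0 0 0 0;1 -0.005 0.003 0 0 0 0;1 -0.007 0.005 0 0 0 0;1 -0.009 0.006 0 0 0 0;1 -0.009 0.006 0 0 0 0"}}

```text
time_s: 28.6
tcp_pos: [0.497, 0.4062, 0.054]
ee_rot: [[0.166, 0.238, -0.957], [0.547, 0.785, 0.29], [0.82, -0.572, 0.001]]
wrist_force: [0.5, 0.1, -6.0]
gripper_width: 0.644
```

```bash
python3 - <<'E'
from h import *
s=st(); print('pinch',s['tcp_pos']-s['ee_rot'][:,1]*r.pinch_z)
E
```

```text
t 28.60 tcp [0.497  0.4062 0.054 ] a 163.1 down [ 0.238  0.785 -0.572] F [ 0.5  0.1 -6. ] M [-2.82  1.03  0.01] g 0.644 j [ 21.7  30.5 -16.8 -88.9 -39.9  34.1]
pinch [0.49257741 0.39156088 0.06474077]
```

Call:
{"fn": "move_arm", "kwargs": {"increments": "1 -0.001 0.001 0 0 0 0;1 -0.002 0.001 0 0 0 0;1 -0.003 0.002 0 0 0 0;1 -0.003 0.002 0 0 0 0"}}

```text
time_s: 29.0
tcp_pos: [0.4973, 0.4066, 0.0515]
ee_rot: [[0.165, 0.238, -0.957], [0.546, 0.786, 0.29], [0.821, -0.571, -0.0]]
wrist_force: [-0.8, 0.4, -4.2]
gripper_width: 0.646
```

```bash
python3 - <<'E'
from h import *
s=st(); print('pinch',s['tcp_pos']-s['ee_rot'][:,1]*r.pinch_z)
E
```

```text
t 29.00 tcp [0.4973 0.4066 0.0515] a 163.1 down [ 0.238  0.786 -0.571] F [-0.8  0.4 -4.2] M [-2.53  0.94  0.04] g 0.646 j [ 21.6  30.8 -16.8 -89.4 -40.   34.9]
pinch [0.49284108 0.39192126 0.06219157]
```

Call:
{"fn": "move_arm", "kwargs": {"increments": "1 -0.001 0.001 0 0 0 0;1 -0.001 0.001 0 0 0 0;-1 -0.001 0.001 0 0 0 0;-1 -0.001 0.001 0 0 0 0;-1 -0.001 0.001 0 0 0 0;-1 -0.001 0.001 0 0 0 0;-1 -0.001 0.001 0 0 0 0;-1 -0.001 0.001 0 0 0 0"}}

```text
time_s: 29.8
tcp_pos: [0.4972, 0.4068, 0.0497]
ee_rot: [[0.166, 0.238, -0.957], [0.547, 0.785, 0.29], [0.821, -0.571, -0.0]]
wrist_force: [-0.1, -0.8, 0.4]
gripper_width: 0.989
```

```bash
python3 - <<'E'
from h import *
s=st(); print('pinch',s['tcp_pos']-s['ee_rot'][:,1]*r.pinch_z)
snap('wrist','w12')
E
```

```text
t 29.80 tcp [0.4972 0.4068 0.0497] a 163.1 down [ 0.238  0.785 -0.571] F [-0.1 -0.8  0.4] M [-1.63  0.59  0.  ] g 0.989 j [ 21.5  31.  -16.8 -89.5 -40.   35.2]
pinch [0.49272259 0.39208891 0.0603372 ]
```

View pics/w12.png

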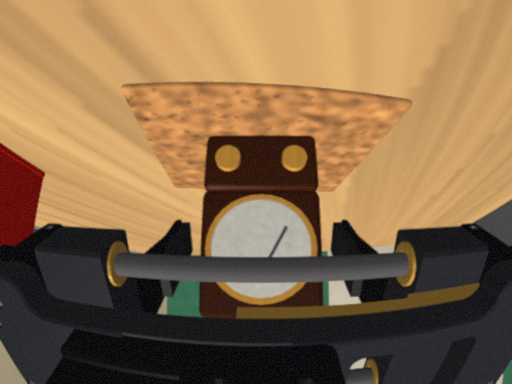

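The ammeter is released and standing on the pad. I'll back straight out along the tool axis.

Call:
{"fn": "move_arm", "kwargs": {"increments": "-1 0 -0.02 0 0 0 0;-1 0 -0.05 0 0 0 0;-1 0 -0.09 0 0 0 0;-1 0 -0.13 0 0 0 0;-1 0 -0.15 0 0 0 0;-1 0 -0.15 0 0 0 0"}}

```text
time_s: 30.45
tcp_pos: [0.4618, 0.2876, 0.1375]
ee_rot: [[0.163, 0.242, -0.957], [0.546, 0.785, 0.291], [0.822, -0.57, -0.004]]
wrist_force: [0.2, 0.8, 0.0]
gripper_width: 0.997
```

```bash
python3 - <<'E'
from h import *
s=st(); snap('top','top13');snap('scene','scene13')
inc([.40,-.30,.30],Rd(-176.4))
im=ld('scene13')[0]; a=cv2.resize(im[90:250,170:400][:,:,::-1],None,fx=3.4,fy=3.4,interpolation=cv2.INTER_CUBIC);cv2.imwrite('pics/s13c.png',a)
E
```

```text
t 30.45 tcp [0.4618 0.2876 0.1375] a 163.1 down [ 0.242  0.785 -0.57 ] F [0.2 0.8 0. ] M [-1.6   0.54  0.03] g 0.997 j [ 12.6  16.9 -22.9 -76.  -47.4  25.1]
inc -0.1970 -0.5713 -0.1124  0.1729 -0.3294 0.9527  |t| 0.615 rot 58.6 deg
```

View pics/s13c.png

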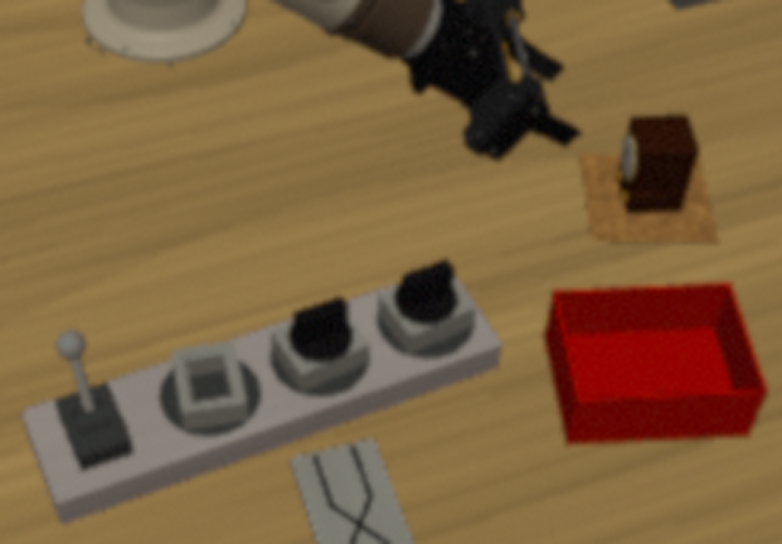

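The ammeter stands upright on the pad and both keys are seated along the pack. Next I'll move up and away, verify key and ammeter poses, and locate the toggle tip.

Call:
{"fn": "move_arm", "kwargs": {"increments": "-1 0.1 -0.08 0 0 0 0;-1 0.12 -0.12 0 0 0 0.2;-1 0.12 -0.15 0 0 0 0.35;-1 0.12 -0.15 0 0 0 0.5;-1 0.12 -0.15 0 0 0 0.65;-1 0.12 -0.15 0 0 0 0.8;-1 0.12 -0.15 0 0 0 0.96;-1 0.12 -0.15 0 0 0 0.96"}}

```text
time_s: 31.35
tcp_pos: [0.4454, 0.238, 0.3209]
ee_rot: [[0.284, 0.034, -0.958], [0.951, 0.12, 0.286], [0.125, -0.992, 0.002]]
wrist_force: [-0.0, 0.7, -1.0]
gripper_width: 1.005
```

```bash
python3 - <<'E'
from h import *
s=st()
for f in('top0','scene0','scene13'):
    im,d,p=ld(f);P=pts(d,p)
    b=(d>0)&(abs(P[...,0]-.59)<.06)&(abs(P[...,1]+.245)<.04)&(P[...,2]>.07)&(P[...,2]<.2)
    q=P[b]; 
    if len(q): print(f,len(q),'top',q[q[:,2]>q[:,2].max()-.012].mean(0).round(4),q[:,2].max().round(3),q.mean(0).round(3))
im,d,p=ld('top13');P=pts(d,p); b=(d>0)&(P[...,2]>.06)&(abs(P[...,0]-.493)<.09)&(abs(P[...,1]-.39)<.09)&(P[...,2]<.12)
print('amm top',P[b].mean(0),len(P[b]))
im,d,p=ld('scene13');P=pts(d,p); b=(d>0)&(P[...,2]>.088)&(abs(P[...,0]-.493)<.09)&(abs(P[...,1]-.39)<.09)&(P[...,2]<.12)
print('amm scene',P[b].mean(0),np.percentile(P[b],[3,97],0),len(P[b]))
for nm,x,y in(('s1',.598,.0876),('s2',.605,-.0224)):
  for f in('top13','scene13'):
    im,d,p=ld(f);P=pts(d,p)
    b=(d>0)&(P[...,2]>.1)&(abs(P[...,0]-x)<.04)&(abs(P[...,1]-y)<.04)&(P[...,2]<.13); q=P[b]
    if len(q)>20: print(nm,f,len(q),q.mean(0).round(4),np.percentile(q[:,2],95).round(4),cv2.minAreaRect((q[:,:2]*1000).astype(np.float32)))
inc([.40,-.25,.30],Rd(90))
E
```

```text
t 31.35 tcp [0.4454 0.238  0.3209] a 163.4 down [ 0.034  0.12  -0.992] F [-0.   0.7 -1. ] M [-0.26  0.14 -0.03] g 1.005 j [ 44.2   4.3  -7.9  -3.8 -71.7 -59.9]
top0 126 top [ 0.5842 -0.2437  0.1385] 0.146 [ 0.603 -0.241  0.105]
scene0 164 top [ 0.5876 -0.245   0.1373] 0.143 [ 0.604 -0.244  0.104]
scene13 162 top [ 0.5881 -0.2451  0.1374] 0.144 [ 0.604 -0.244  0.104]
amm top [0.49302931 0.38565565 0.09045072] 415
amm scene [0.49773395 0.3877418  0.09314436] [[0.46647775 0.35907994 0.08906832]
 [0.52570379 0.41698458 0.09720281]] 219
s1 top13 85 [0.597  0.0847 0.1092] 0.1159 ((597.7357788085938, 84.91351318359375), (16.7403507232666, 48.109798431396484), 6.4323577880859375)
s1 scene13 88 [0.6002 0.0836 0.1079] 0.1128 ((598.1129760742188, 84.65679931640625), (19.366697311401367, 51.40180206298828), 2.799931049346924)
s2 top13 84 [ 0.6048 -0.0236  0.1086] 0.1143 ((605.400146484375, -23.290969848632812), (16.366029739379883, 47.825843811035156), 5.230943202972412)
s2 scene13 92 [ 0.608  -0.0242  0.1081] 0.1128 ((605.8264770507812, -23.964324951171875), (19.040966033935547, 49.18402862548828), 6.236942768096924)
inc -0.4794 -0.0396 -0.0961  -0.0823 1.2788 0.1062  |t| 0.491 rot 73.7 deg
```

```bash
python3 - <<'E'
from h import *
s=st()
inc([.50,-.10,.30],Rd(-136)); inc([.50,-.247,.30],Rd(-90))
E
```

```text
t 31.35 tcp [0.4454 0.238  0.3209] a 163.4 down [ 0.034  0.12  -0.992] F [-0.   0.7 -1. ] M [-0.26  0.14 -0.03] g 1.005 j [ 44.2   4.3  -7.9  -3.8 -71.7 -59.9]
inc -0.3084 -0.0181 -0.1491  0.0642 -1.0567 0.1146  |t| 0.343 rot 61.0 deg
inc -0.4482 -0.0358 -0.1911  0.1150 -1.8582 0.0891  |t| 0.489 rot 106.8 deg
```

Call:
{"fn": "move_arm", "kwargs": {"increments": "1 -0.308 -0.018 -0.149 0.064 -1.057 0.07;1 -0.308 -0.018 -0.149 0.064 -1.057 0.07;1 -0.308 -0.018 -0.149 0.064 -1.057 0.07;1 -0.308 -0.018 -0.149 0.064 -1.057 0.07;1 -0.308 -0.018 -0.149 0.064 -1.057 0.07;1 -0.308 -0.018 -0.149 0.064 -1.057 0.07;1 -0.308 -0.018 -0.149 0.064 -1.057 0.07;1 -0.308 -0.018 -0.149 0.064 -1.057 0.07"}}

```text
time_s: 32.15
tcp_pos: [0.5004, -0.1019, 0.2954]
ee_rot: [[-0.698, -0.014, -0.716], [0.715, 0.046, -0.698], [0.042, -0.999, -0.022]]
wrist_force: [-0.1, 0.8, -0.6]
gripper_width: 0.357
```

```bash
python3 - <<'E'
from h import *
s=st()
inc([.50,-.247,.30],Rd(-90))
E
```

```text
t 32.15 tcp [ 0.5004 -0.1019  0.2954] a -135.7 down [-0.014  0.046 -0.999] F [-0.1  0.8 -0.6] M [-0.06  0.06 -0.02] g 0.357 j [  5.    8.9  -6.2  -2.8 -75.5  40. ]
inc -0.1032 -0.0112 0.1014  0.0377 -0.7975 0.0314  |t| 0.145 rot 45.8 deg
```

Call:
{"fn": "move_arm", "kwargs": {"increments": "1 -0.103 -0.011 0.101 0.038 -0.798 0.031;1 -0.103 -0.011 0.101 0.038 -0.798 0.031;1 -0.103 -0.011 0.101 0.038 -0.798 0.031;1 -0.103 -0.011 0.101 0.038 -0.798 0.031;1 -0.103 -0.011 0.101 0.038 -0.798 0.031;1 -0.103 -0.011 0.101 0.038 -0.798 0.031;1 -0.103 -0.011 0.101 0.038 -0.798 0.031;1 -0.103 -0.011 0.101 0.038 -0.798 0.031"}}

```text
time_s: 32.95
tcp_pos: [0.4993, -0.2447, 0.3007]
ee_rot: [[-1.0, 0.001, -0.006], [0.006, 0.0, -1.0], [-0.001, -1.0, -0.0]]
wrist_force: [-0.3, 0.4, -0.5]
gripper_width: 0.006
```

```bash
python3 - <<'E'
from h import *
s=st()
snap('wrist','w14');snap('top','top14');snap('scene','scene14')
o=ortho('w14',.54,.67,-.11,.15,.110,.00045)[:,:,::-1]
o2=ortho('top14',.54,.67,-.11,.15,.110,.00045)[:,:,::-1]
cv2.imwrite('pics/k14.png',np.clip(np.vstack([o,o2]).astype(float)*1.5,0,255))
cv2.imwrite('pics/t14.png',cv2.resize(ld('top14')[0][100:270,90:340][:,:,::-1],None,fx=3,fy=3,interpolation=cv2.INTER_CUBIC))
inc([.535,-.2455,.30],Rd(-90))
E
```

```text
t 32.95 tcp [ 0.4993 -0.2447  0.3007] a -90.3 down [ 0.001  0.    -1.   ] F [-0.3  0.4 -0.5] M [-0.05  0.13  0.03] g 0.006 j [ -9.4  12.7  -1.7  -0.  -75.6  99.1]
inc -0.0359 0.0015 0.0003  -0.0004 -0.0054 -0.0019  |t| 0.036 rot 0.3 deg[ WARN:0@2.232] global loadsave.cpp:1063 imwrite_ Unsupported depth image for selected encoder is fallbacked to CV_8U.
```

View pics/k14.png

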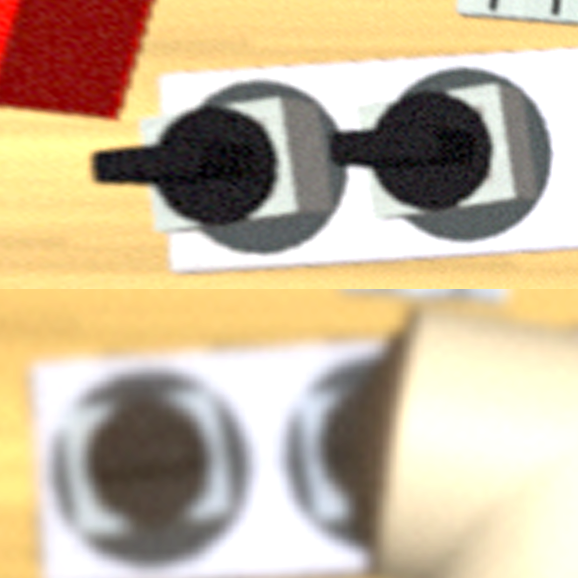

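View pics/t14.png

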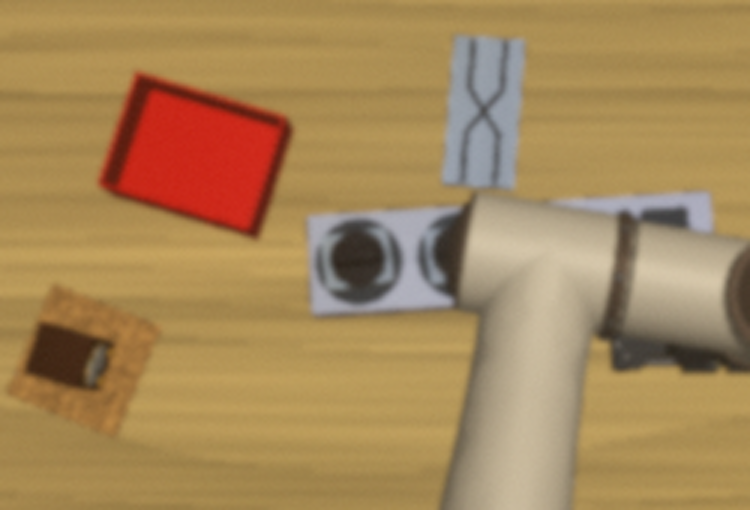

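```bash
python3 - <<'E'
from h import *
for f in('w14','w6','w4'):
  for nm,x,y in(('s1',.598,.0876),('s2',.605,-.0224)):
    s=.00025; x1=x+.05;y1=y+.05
    o=ortho(f,x-.05,x1,y-.05,y1,.073,s); g=cv2.cvtColor(o,cv2.COLOR_RGB2GRAY)
    m=(cv2.GaussianBlur(g,(0,0),2)<42).astype(np.uint8)
    m=cv2.morphologyEx(m,cv2.MORPH_OPEN,cv2.getStructuringElement(cv2.MORPH_ELLIPSE,(101,101)))
    q=np.argwhere(m)
    if len(q)<5000: print(f,nm,len(q)); continue
    c=max(cv2.findContours(m,0,1)[0],key=len); (u,v),rr=cv2.minEnclosingCircle(c)
    print(f,nm,'flange',np.round([(x1-v*s)*1e3,(y1-u*s)*1e3,rr*s*1e3],1), 'area r',round(np.sqrt(len(q)/np.pi)*s*1e3,1))
E
```

```text
w14 s1 flange [597.2  86.2  31. ] area r 29.2
w14 s2 flange [604.  -21.   30.6] area r 29.0
w6 s1 flange [597.6  88.   29.1] area r 28.2
w6 s2 0
w4 s1 0
w4 s2 flange [604.2 -20.6  29.5] area r 28.6
```

Both flanges are within 2 mm of the socket axes. Now the toggle: approach from the robot side with closed fingers.

Call:
{"fn": "move_arm", "kwargs": {"increments": "1 -0.036 0 0 0 0 0;1 -0.036 0.05 0 0 0 0;1 -0.036 0.1 0 0 0 0;1 -0.036 0.15 0 0 0 0;1 -0.036 0.18 0 0 0 0;1 -0.036 0.184 0 0 0 0;1 -0.036 0.184 0 0 0 0"}}

```text
time_s: 33.8
tcp_pos: [0.5356, -0.2459, 0.118]
ee_rot: [[-1.0, 0.002, -0.005], [0.005, -0.001, -1.0], [-0.002, -1.0, 0.001]]
wrist_force: [0.8, 0.2, 1.6]
gripper_width: 0.005
```

```bash
python3 - <<'E'
from h import *
s=st(); inc([.575,-.2455,.115],Rd(-90))
E
```

```text
t 33.80 tcp [ 0.5356 -0.2459  0.118 ] a -90.3 down [ 0.002 -0.001 -1.   ] F [0.8 0.2 1.6] M [-0.1   0.1  -0.04] g 0.005 j [ -8.9  23.9 -12.9   0.1 -53.1  98.6]
inc -0.0394 0.0031 -0.0006  -0.0013 -0.0049 -0.0018  |t| 0.039 rot 0.3 deg
```

Call:
{"fn": "move_arm", "kwargs": {"increments": "1 -0.012 0 0 0 0 0;1 -0.024 0 0 0 0 0;1 -0.036 0 0 0 0 0;1 -0.048 0 0 0 0 0;1 -0.058 0 0 0 0 0;1 -0.068 0 0 0 0 0;1 -0.076 0 0 0 0 0;1 -0.082 0 0 0 0 0"}}

```text
time_s: 34.6
tcp_pos: [0.6178, -0.2461, 0.1176]
ee_rot: [[-1.0, 0.002, -0.005], [0.005, -0.001, -1.0], [-0.002, -1.0, 0.001]]
wrist_force: [-0.8, 0.1, -1.7]
gripper_width: 0.009
```

```bash
python3 - <<'E'
from h import *
s=st();snap('wrist','w15');snap('scene','scene15')
im=ld('scene15')[0]; cv2.imwrite('pics/s15c.png',cv2.resize(im[130:260,150:330][:,:,::-1],None,fx=4,fy=4,interpolation=cv2.INTER_CUBIC))
E
```

```text
t 34.60 tcp [ 0.6178 -0.2461  0.1176] a -90.3 down [ 0.002 -0.001 -1.   ] F [-0.8  0.1 -1.7] M [-0.02  0.44  0.01] g 0.009 j [ -7.8  30.5  -1.4   0.  -58.   97.5]
```

View pics/s15c.png

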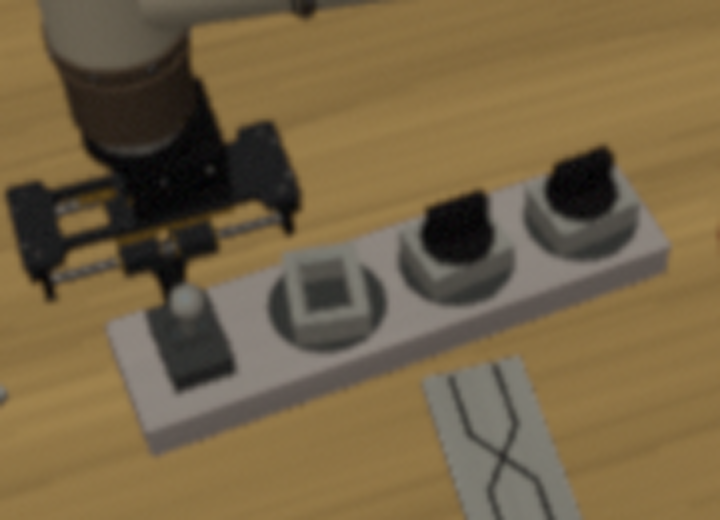

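The lever is moving away from the robot, with its knob at (187,300) in the crop. Continuing to the stop.

Call:
{"fn": "move_arm", "kwargs": {"increments": "1 -0.006 0.003 0 0 0 0;1 -0.012 0.006 0 0 0 0;1 -0.016 0.008 0 0 0 0;1 -0.018 0.008 0 0 0 0"}}

```text
time_s: 35.1
tcp_pos: [0.6301, -0.2466, 0.1116]
ee_rot: [[-1.0, -0.011, -0.005], [0.005, -0.0, -1.0], [0.01, -1.0, 0.001]]
wrist_force: [-16.8, 1.4, 14.2]
gripper_width: 0.005
```

```bash
python3 - <<'E'
from h import *
s=st();snap('scene','scene16')
im,d,p=ld('scene16');P=pts(d,p)
b=(d>0)&(abs(P[...,0]-.65)<.05)&(abs(P[...,1]+.243)<.03)&(P[...,2]>.08)&(P[...,2]<.16)
v=(im.max(-1)-im.min(-1)<40)&(im.max(-1)>70)&b
print(P[v].mean(0),P[v].max(0),v.sum())
cv2.imwrite('pics/s16c.png',cv2.resize(im[130:260,150:330][:,:,::-1],None,fx=4,fy=4,interpolation=cv2.INTER_CUBIC))
E
```

```text
t 35.10 tcp [ 0.6301 -0.2466  0.1116] a -90.3 down [-0.011 -0.    -1.   ] F [-16.8   1.4  14.2] M [0.5  4.8  0.17] g 0.005 j [ -7.7  32.2   0.6   0.1 -59.   97.3]
[ 0.65903383 -0.24127942  0.13509287] [ 0.66890854 -0.22811496  0.14220261] 64
```

View pics/s16c.png

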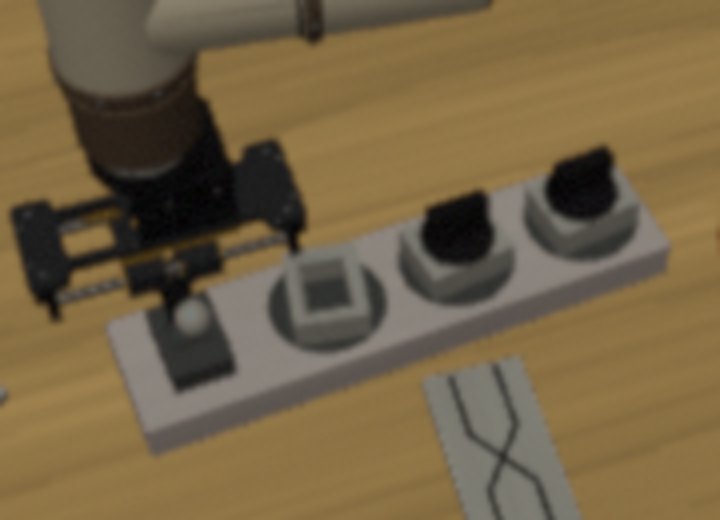

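It's against the stop (17 N) and the knob has moved about 72 mm, the full swing. Backing off and doing the final check.

Call:
{"fn": "move_arm", "kwargs": {"increments": "1 0.02 0 0 0 0 0;1 0.06 0 0 0 0 0;1 0.1 -0.03 0 0 0 0;1 0.13 -0.08 0 0 0 0;1 0.16 -0.13 0 0 0 0;1 0.16 -0.15 0 0 0 0;1 0.16 -0.15 0 0 0 0;1 0.16 -0.15 0 0 0 0"}}

```text
time_s: 35.95
tcp_pos: [0.4753, -0.2454, 0.2609]
ee_rot: [[-1.0, 0.006, -0.006], [0.005, -0.001, -1.0], [-0.006, -1.0, 0.001]]
wrist_force: [-0.1, 0.8, -0.9]
gripper_width: 0.009
```

Call:
{"fn": "move_arm", "kwargs": {"increments": "1 0.1 0 0.2 0 0 0;1 0.1 0 0.2 0 0 0;1 0.1 0 0.2 0 0 0;1 0.1 0 0.2 0 0 0;1 0.1 0 0.2 0 0 0;1 0.1 0 0.2 0 0 0;1 0.1 0 0.2 0 0 0"}}

```text
time_s: 36.65
tcp_pos: [0.3736, -0.4448, 0.2577]
ee_rot: [[-1.0, 0.0, -0.006], [0.006, 0.001, -1.0], [-0.0, -1.0, -0.001]]
wrist_force: [0.8, 0.7, 0.1]
gripper_width: 0.004
```

```bash
python3 - <<'E'
from h import *
s=st();snap('scene','scene17');snap('top','top17')
for f in('scene17','top17'):
    im,d,p=ld(f);P=pts(d,p)
    b=(d>0)&(abs(P[...,0]-.62)<.07)&(abs(P[...,1]+.243)<.03)&(P[...,2]>.125)&(P[...,2]<.16); print(f,'knob',P[b].mean(0).round(3),b.sum())
    b=(d>0)&(P[...,2]>.086)&(abs(P[...,0]-.493)<.09)&(abs(P[...,1]-.39)<.09)&(P[...,2]<.12); print('amm',P[b].mean(0).round(4),cv2.minAreaRect((P[b][:,:2]*1000).astype(np.float32)),np.percentile(P[b][:,2],[10,50,90]).round(4))
    for x,y in((.598,.0876),(.605,-.0224)):
        b=(d>0)&(P[...,2]>.1)&(abs(P[...,0]-x)<.04)&(abs(P[...,1]-y)<.04)&(P[...,2]<.13); print('key',P[b].mean(0).round(4),cv2.minAreaRect((P[b][:,:2]*1000).astype(np.float32)))
a=cv2.resize(ld('scene17')[0][100:270,160:420][:,:,::-1],None,fx=3,fy=3,interpolation=cv2.INTER_CUBIC)
cv2.imwrite('pics/s17c.png',a)
E
```

```text
t 36.65 tcp [ 0.3736 -0.4448  0.2577] a -90.4 down [ 0.     0.001 -1.   ] F [0.8 0.7 0.1] M [-0.08  0.12 -0.03] g 0.004 j [-3.400e+01  1.650e+01 -2.600e+00 -1.000e-01 -7.100e+01  1.237e+02]
scene17 knob [ 0.659 -0.241  0.135] 64
amm [0.4971 0.3877 0.093 ] ((494.9484558105469, 388.91693115234375), (61.644107818603516, 62.628536224365234), 71.06709289550781) [0.0893 0.0933 0.0961]
key [0.6003 0.0834 0.1081] ((599.016845703125, 84.44708251953125), (18.0762996673584, 51.055686950683594), 6.1129350662231445)
key [ 0.6077 -0.024   0.1078] ((606.016845703125, -23.043941497802734), (18.641454696655273, 49.85142135620117), 2.3878040313720703)
top17 knob [ 0.654 -0.239  0.136] 55
amm [0.4941 0.3895 0.0936] ((493.7803039550781, 388.7269592285156), (63.74977111816406, 55.6114616394043), 73.54524230957031) [0.0894 0.0938 0.0974]
key [0.597  0.0846 0.1091] ((597.2052612304688, 84.88836669921875), (16.823171615600586, 47.27339172363281), 4.3094377517700195)
key [ 0.605  -0.0237  0.1096] ((605.3440551757812, -23.5231876373291), (16.493865966796875, 47.03354263305664), 3.4964444637298584)
```

View pics/s17c.png

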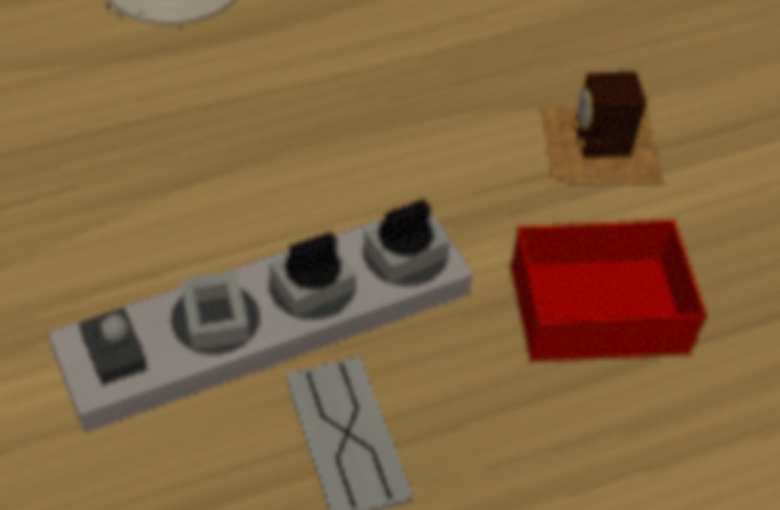

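View pics/top17.png

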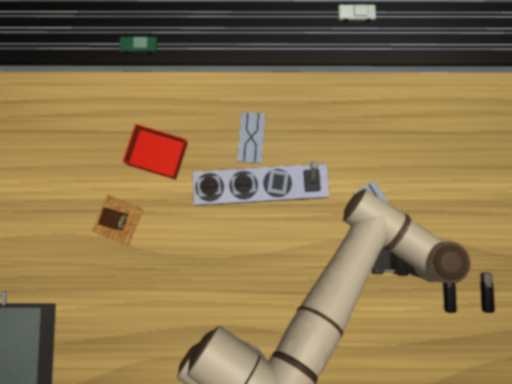

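All checks pass: the ammeter is at (494, 389) mm on the pad centre, the keys are seated and aligned, the toggle knob is over, and the bystanders haven't moved. Handing in.

```bash
python3 -c "
from h import *
print(r.finish_job()); st()"
```

```text
the job is handed in; nothing more can be done
None
the job is handed in; nothing more can be done
```

The power pack is ready and I handed the job in at about 37 s of the 208 s allowed; `finish_job` gives no verdict.

- **Keys:** Only two keys were there. They went into sockets 2 and 1, dropped fully home (foot about 42 mm up) and were turned clockwise to the stop. In the last check the bars read 2–6°, against the pack's 3.6°, so within 3° of its length.
- **Ammeter:** I gripped it tilted, and the wrist moment confirmed the terminal end is the heavy foot. It now stands upright within about 5 mm of the pad centre, with its top level at about 94 mm.
- **Toggle:** I threw it last, against its stop at 17 N. The knob moved about 72 mm, its full swing.
- **Bystanders:** The clip bin and crossover_1 look unmoved. crossover_2 was partly hidden by the arm in the last top picture and not visible in the scene crop I viewed; the arm passed above it and I noticed no contact.

**One disagreement:** for the key in socket 1, the last bar readings put it about 3 mm off the socket axis. The flange outlines seen in the wrist camera, taken just before the toggle was thrown, put it within 2 mm. Both are inside the 6 mm limit.

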